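# Stack riser slats crosswise on the drying stand

### The arm

A 6-joint arm with a two-finger parallel gripper is mounted at the origin on the work surface. World frame = base frame: x ahead of the robot, y to its left, z up, the work surface at z = 0. Lengths are in m, angles in rad, forces in N, time in s.
With the tool pointing down it reaches from about 0.3 to 0.875 m from the base axis. Payload 6.4 kg.
Tool frame: the origin (TCP) lies midway between the tips of the shut fingers; the grasp point (between the pads) lies ctrl.grip_depth behind it (ctrl.grip_depth is the distance from the TCP to the grasp point, in m); x points along the fingers, y is the direction in which the jaws open and shut, and the axes are right-handed (so a half turn about x gives the same grasp; the last joint's range is limited). The gripper opens to 85 mm and grips with 20 to 120 N. Pads are 22 mm wide; open, the fingers measure 114 mm over their backs; the gripper's body (76 mm by 85 mm) begins 54 mm behind the grasp point. The pads swing forward as they close: fully open they stand 13 mm farther back than shut.
Start: joints at [-1.377, 0.181, 1.607, -0, 1.354, -0.206], TCP at [0.224, -0.53, 0.231] pointing down, gripper open.
Joint ranges: [-2.99, 2.99], [-0.89, 2.07], [0.3, 2.58], [-1.14, 4.28], [0, 2.63], [-3.12, 3.12]. Speed limits (rad/s): [2.57, 2.57, 3.01, 3.14, 3.14, 3.14].

### API

Orientations are given as a unit quaternion [w, x, y, z].
In Python, from bench import ctrl gives the robot as it stands.
- The arm moves only by the tool carry_out, never from a script. Its argument "motion" is one flat list of numbers, 7 for each row, row after row: the turn, a rotation vector about the tool's x, y, z in degrees, then the shift along the tool's x, y, z in m, then the gripper's target within -1 to 1 (shut at 1, half-way at 0, fully open at -1). A call has 1 to 10 rows; each row shifts and turns the pose as measured when the row begins, along the tool's axes as they then stand; what a row does not reach is not made up. A row lasts 1/10 s, in which the tool goes at most 50 mm and 8.59 degrees, less where a joint would pass 70% of its speed; a pose out of reach is approached as far as the arm can. A call with a gripper value outside its range is refused whole. The fingers move at their own pace and stop on an object; the grip force is fixed at half the most. Time passes only in rows, so rows that do not move let the fingers close. It gives the time, the measured TCP pose, the force and the opening at its end, in the units of the state.
- ctrl.get_obs(): the state, without advancing time (a new reading comes with each control period).
- ctrl.camera(name): name is "scene" or "top" or "wrist"; returns the picture (384x512x3 uint8, blue, green, red); there is no depth.
- ctrl.camera_params(name): a dict with "mtx" (3x3 intrinsics, pixels), "pose" (4x4, takes a point from camera to world coordinates); the wrist camera has in their place "hand_eye" (4x4, takes a point from camera to tool coordinates, whose origin is the TCP and whose axes are the tool frame's). Camera axes: x right, y down, z forward; pixel columns grow to the right and rows downward; lengths in m; the calibration is good to about 2 mm. A picture is of the moment at which its call begins: read the wrist's pose just before it. camera_params takes no time and is no camera call.
- ctrl.hand_in(): hands the job in, once; it reports no verdict.
Trained networks look in the newest picture that a camera, given by its name, has taken for a name from the list of things; names that differ only in an ending like _2 or _b are one class to them, and where a whole thing is asked for, a point or a joint stands for the part that bears it (a point fixed in the world has none). Each returns a list of dicts, best first, with "conf" (0 to 1); they miss things now and then, are a little off and sometimes report something else, mostly with a low value. They report only what shows in the picture. A call takes as long as a camera call. They do not tell look-alikes from the thing itself.
- ctrl.boxes_of(camera, thing): "point" ([x, y, z] in m, in the coordinates of the camera as it stood for that picture, good to about 4 mm: the middle of the surface that is visible of it).
- ctrl.trace(camera, thing): "pixels" (384x512 bool, what is visible of it).
- ctrl.landmark_of(camera, thing): "point" ([x, y, z] in m, in the coordinates of the camera as it stood for that picture, good to about 4 mm: a listed point, or the origin of a listed thing).
The state is a dict: "time_s": time; "q": joint angles; "dq": joint speeds; "joint_efforts": joint torques, N m; "eef_pos": TCP position; "eef_rot": TCP orientation; "wrist_force": force on the tool from outside, world axes, zero at the start; "torque": the same for the moment, N m; "opening": opening from 0.0 (shut) to 1.0 (fully open).
Only numpy, scipy, OpenCV 4.12 (cv2) and the standard library are available. Lean on these libraries where they do the work, as an engineer would, in place of code of your own. Each camera call takes 0.05 s, during which the arm holds its last target. There are 200 camera calls.

### The job

Stack the four freshly wiped wooden riser slats crosswise on the drying stand so that air gets round them: first lay the two short slats flat across the stand's two rails, one at each end and flush with the rails' ends, then lay the two long slats flat across the short ones, one directly above each rail, so that the crib is square with all corners flush. Leave everything else standing where it is.

Things in the scene. Friction and masses are not known exactly. Their poses are not given: they have to be found in the camera images.
- stand: drying stand, fixed: black board 200 x 160 x 12 mm (x, y, z) carrying two aluminium rails, each 180 mm long (along x), 30 mm wide, 20 mm high, parallel, centred at y = +55 and -55 mm, their ends at x = +90 and -90 mm; rail tops are 32 mm above the origin. Origin: centre of the board's underside, on the table. It may stand at any yaw, and left, middle or right.
- short_1: pale wooden slat 140 x 30 x 20 mm. Origin at its centre; x along its length, y along its 30 mm width, z through its 20 mm thickness; both ends and both faces alike. Mass about 40 to 80 g. It starts lying across the middle of long_1.
- short_2: pale wooden slat 140 x 30 x 20 mm. Origin at its centre; x along its length, y along its 30 mm width, z through its 20 mm thickness; both ends and both faces alike. Mass about 40 to 80 g. It starts flat on disc_b, beside long_2.
- long_1: pale wooden slat 180 x 30 x 20 mm. Origin at its centre; x along its length, y along its 30 mm width, z through its 20 mm thickness; both ends and both faces alike. Mass about 50 to 105 g. It starts flat on disc_a, under short_1.
- long_2: pale wooden slat 180 x 30 x 20 mm. Origin at its centre; x along its length, y along its 30 mm width, z through its 20 mm thickness; both ends and both faces alike. Mass about 50 to 105 g. It starts flat on disc_b, beside short_2.
- disc_a: round black rubber mat, 310 mm diameter, 6 mm thick, fixed to the table, with slats and other things on it. Origin: centre of its underside.
- disc_b: a second round black rubber mat, the same size and fixed, with slats and other things on it. Origin: centre of its underside.
- bottle: closed blue drinks bottle, 56 mm diameter, 170 mm tall. Loose; to be left where it is. Origin: centre of its underside; z up. Starts on disc_a.
- collar: grey round bar collar, 52 mm diameter, 30 mm tall. Loose; to be left where it is. Origin: centre of its underside; z up. Starts on disc_a.
- offcut: small block of the same pale wood, 50 x 30 x 20 mm, only a stub and not one of the slats; x along its 50 mm. Loose; to be left where it is. Origin: centre of its underside; z up. Starts on disc_a.
- shaker: grey shaker cup, closed, 65 mm diameter at most, 170 mm tall. Loose; to be left where it is. Origin: centre of its underside; z up. Starts on disc_b.
- timer: white interval timer, flat box 65 x 42 x 20 mm (x, y, z). Loose; to be left where it is. Origin: centre of its underside; z up. Starts on disc_b.
- star_knob: small black round clamp knob, 30 mm diameter, 18 mm tall. Loose; to be left where it is. Origin: centre of its underside; z up. Starts on disc_b.
- dumbbell: hexagonal dumbbell lying down, 180 mm long (x), 81 mm across the corners, 70 mm high. Loose; to be left where it is. Origin: centre of its underside; z up. Stands on the table beyond the discs.
- kettlebell: small kettlebell, 116 mm diameter, 156 mm tall, handle along y. Loose; to be left where it is. Origin: centre of its underside; z up. Stands on the table beyond the discs.
There are look-alikes about, which are no part of the job. What is shaped like the short_2 but grey is not meant.

How it is judged:
By the outcome, as a careful person would: the job done as asked, in the order asked, and still so for the second after the job is handed in, with the robot touching nothing.
It also fails if it takes over 72 s, if anything falls off the work surface, if the arm or the gripper's body presses on something with over 40 N, if the wrist force passes 120 N, or if a joint passes its speed limit or range.

## Working session

There is one attempt and no reset: what is moved stays moved. The work goes in short steps, Python scripts to look and compute and a tool call to move; the robot and the scene stay as the last step left them, time stands still between calls to the robot, and variables do not carry over. Pictures are saved under pics/ and viewed, about 8 in all and at most 12, crops included, and the job is handed in when it is done.

Besides the shell and the picture viewer there is one more tool, called after ">>>" in YAML: its name, and indented under it one key for each argument. carry_out: Moves the arm, as the interface text tells. Its arguments: {"type":"object","properties":{"motion":{"type":"array"}},"required":["motion"]}

```bash
ls; mkdir -p pics; python3 - <<'E'
from bench import ctrl
import cv2, numpy as np
o=ctrl.get_obs(); print({k:np.round(v,3).tolist() for k,v in o.items()}, ctrl.grip_depth)
for c in ("top","scene"):
    im=ctrl.camera(c); cv2.imwrite(f"pics/{c}0.png",im)
    p=ctrl.camera_params(c); print(c,np.round(p["mtx"],1).tolist(),np.round(p["pose"],3).tolist())
    for t in ["stand","short_1","long_1","offcut","timer"]:
        T=p["pose"]
        for d in ctrl.landmark_of(c,t)[:4]:
            w=T[:3,:3]@np.array(d["point"])+T[:3,3]; q=p["mtx"]@np.array(d["point"]); print(t,round(d["conf"],2),w.round(3),(q[:2]/q[2]).round())
print(np.round(ctrl.camera_params("wrist")["hand_eye"],4).tolist(),np.round(ctrl.camera_params("wrist")["mtx"],1).tolist())
E
```

```text
pics
{'time_s': 0.0, 'q': [-1.377, 0.182, 1.608, 0.0, 1.354, -0.206], 'dq': [-0.0, -0.0, 0.0, 0.0, 0.001, -0.0], 'joint_efforts': [-0.0, -44.487, -35.134, -0.0, 0.009, 0.0], 'eef_pos': [0.224, -0.529, 0.23], 'eef_rot': [0.14, 0.693, 0.141, -0.693], 'wrist_force': [0.266, -0.187, 0.731], 'torque': [0.019, 0.024, 0.016], 'opening': 0.998} 0.0187
top [[461.1, 0.0, 254.2], [0.0, 461.1, 196.0], [0.0, 0.0, 1.0]] [[-0.005, -0.998, 0.068, 0.353], [-1.0, 0.005, 0.008, 0.028], [-0.008, -0.068, -0.998, 1.419], [0.0, 0.0, 0.0, 1.0]]
stand 0.87 [0.497 0.361 0.   ] [151. 181.]
stand 0.22 [ 0.487 -0.332  0.   ] [375. 183.]
short_1 0.96 [ 0.161 -0.307  0.009] [370. 290.]
short_1 0.81 [0.57  0.009 0.037] [264. 155.]
short_1 0.7 [ 0.524 -0.36   0.015] [385. 171.]
short_1 0.67 [ 0.575 -0.003  0.   ] [268. 155.]
long_1 0.74 [ 0.569 -0.011  0.018] [271. 156.]
long_1 0.71 [ 0.452 -0.311  0.019] [370. 194.]
offcut 0.59 [0.61  0.115 0.008] [230. 144.]
timer 0.63 [ 0.605 -0.38   0.007] [390. 145.]
timer 0.22 [ 0.72   0.289 -0.002] [174. 110.]
scene [[371.8, 0.0, 252.3], [0.0, 371.8, 190.9], [0.0, 0.0, 1.0]] 
[... 154 characters left out ...]
329. 172.]
stand 0.46 [ 0.657 -0.076  0.006] [277. 262.]
short_1 0.97 [0.571 0.001 0.034] [272. 221.]
short_1 0.97 [ 0.157 -0.304  0.009] [ 83. 216.]
short_1 0.9 [ 0.521 -0.355  0.013] [137. 297.]
long_1 0.84 [ 0.453 -0.307  0.02 ] [139. 266.]
long_1 0.74 [ 0.574 -0.007  0.014] [270. 230.]
offcut 0.75 [0.612 0.11  0.006] [311. 218.]
offcut 0.73 [ 0.524 -0.355  0.014] [137. 297.]
timer 0.83 [ 0.604 -0.381  0.003] [149. 332.]
timer 0.64 [0.611 0.112 0.005] [311. 218.]
timer 0.44 [0.479 0.085 0.006] [267. 203.]
[[-0.0014, -0.2798, 0.9601, -0.1424], [1.0, -0.0008, 0.0012, 0.0001], [0.0004, 0.9601, 0.2798, -0.0715], [0.0, 0.0, 0.0, 1.0]] [[286.6, 0.0, 256.8], [0.0, 286.6, 191.5], [0.0, 0.0, 1.0]]
```

```bash
python3 - <<'E'
import cv2
im=cv2.imread("pics/top0.png")[80:320,110:430]
cv2.imwrite("pics/top0c.png",cv2.resize(im,None,fx=2.5,fy=2.5,interpolation=cv2.INTER_CUBIC))
E
```

```text
(no output)
```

View pics/top0c.png

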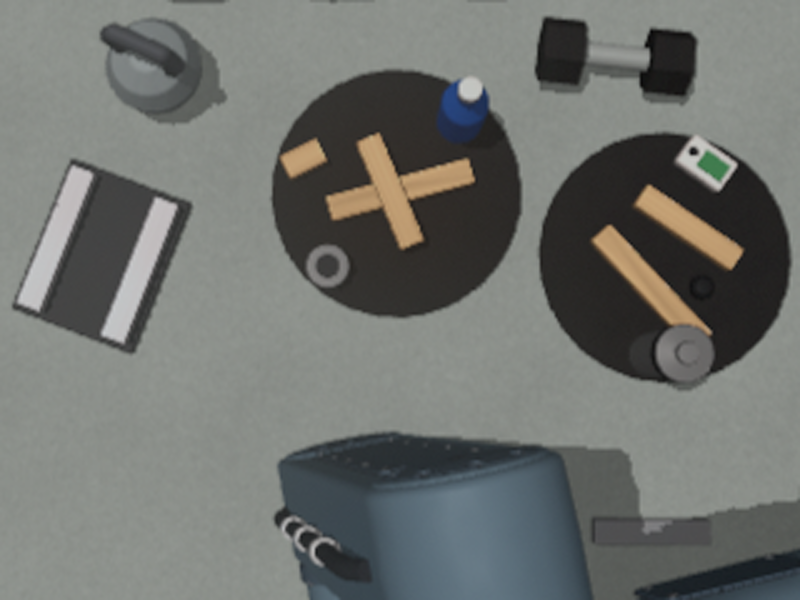

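View pics/scene0.png

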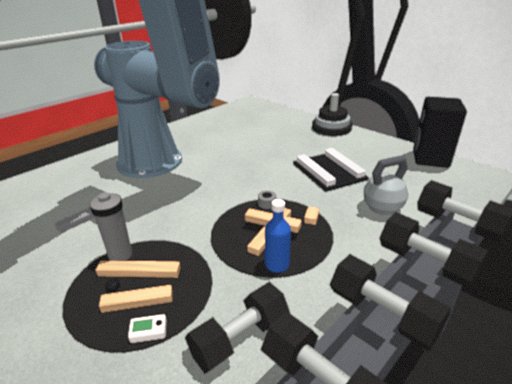

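The top view shows these candidates (full-frame pixels):
- **short_1:** on top of the crossed pair at (264,155).
- **long_1:** underneath short_1 at (271,156).
- **long_2:** beside the shaker at (370,194).
- **short_2:** beside the timer at (385,171).
- **Not wanted:** the offcut stub at (230,144) and the grey decoy bar at (370,290).

The stand's rails are at (132,175) and (165,188). Next I'll fit the box poses.

```bash
cat > h.py <<'E'
from bench import ctrl
import cv2, numpy as np
from scipy.optimize import minimize
from scipy.spatial.transform import Rotation as R
def tool():
    o=ctrl.get_obs(); q=o["eef_rot"]; T=np.eye(4)
    T[:3,:3]=R.from_quat([q[1],q[2],q[3],q[0]]).as_matrix(); T[:3,3]=o["eef_pos"]; return T
def shot(c,name=None):
    p=ctrl.camera_params(c); T=tool()@p["hand_eye"] if c=="wrist" else p["pose"]
    im=ctrl.camera(c)
    if name: cv2.imwrite(f"pics/{name}.png",im)
    return im,p["mtx"],T
def proj(P,K,T):
    c=(P-T[:3,3])@T[:3,:3]; return (c@K.T)[:,:2]/c[:,2:]
def box(pose,dims,off=(0,0,0)):   # pose x,y,yaw ; off = centre of the box in its frame, world z
    s=np.array([[a,b,c] for a in(-.5,.5) for b in(-.5,.5) for c in(-.5,.5)])*dims+off
    c,n=np.cos(pose[2]),np.sin(pose[2]); 
    return s@np.array([[c,-n,0],[n,c,0],[0,0,1]]).T+[pose[0],pose[1],0]
S=4
def render(pose,boxes,K,T,shape):
    m=np.zeros((shape[0]*S,shape[1]*S),np.uint8)
    for d,o in boxes:
        h=cv2.convexHull(((proj(box(pose,d,o),K,T)+.5)*S-.5).astype(np.float32))
        cv2.fillConvexPoly(m,np.round(h*16).astype(np.int32),255,shift=4)
    return cv2.resize(m,(shape[1],shape[0]),interpolation=cv2.INTER_AREA)/255.
def wood(im):
    f=im.astype(int); return ((f[...,2]-f[...,0]>35)&(f[...,2]>80)).astype(np.uint8)
def white(im): 
    f=im.astype(int); return ((f.min(2)>165)&(f.max(2)-f.min(2)<30)).astype(np.uint8)
def fit(mask,init,boxes,K,T,ignore=None,margin=.02):
    # keep only mask near the model
    big=[(np.array(d)+[margin*2,margin*2,0],o) for d,o in boxes]
    w=(render(init,big,K,T,mask.shape)>0).astype(float)
    if ignore is not None: w*=1-cv2.dilate(ignore,np.ones((3,3)))
    m=mask*w
    def cost(v):
        r=render(init+v*[1e-3,1e-3,.01],boxes,K,T,mask.shape); return (np.abs(r-mask)*np.where(r>0,1,w)*(1 if ignore is None else 1-cv2.dilate(ignore,np.ones((3,3))))).sum()
    b=None
    for s in (8,3,1):
        sim=np.vstack([np.zeros(3),np.eye(3)*s])+(0 if b is None else b.x)
        b=minimize(cost,sim[0],method="Nelder-Mead",options=dict(initial_simplex=sim,xatol=.05,fatol=.05,maxiter=120))
    return init+b.x*[1e-3,1e-3,.01], b.fun/max(m.sum(),1)
SH=(.14,.03,.02); LO=(.18,.03,.02)
RAILS=[((.18,.03,.02),(0,.055,.022)),((.18,.03,.02),(0,-.055,.022))]
E
python3 - <<'E'
from h import *
im=cv2.imread("pics/top0.png"); p=ctrl.camera_params("top"); K,T=p["mtx"],p["pose"]
w=wood(im)
def go(n,init,bx,mask,**k):
    r,e=fit(mask,np.array(init),bx,K,T,**k); print(n,r[:2].round(4),np.degrees(r[2]).round(1),e.round(3)); return r
s1=go("short_1",[.571,.001,np.radians(23)],[(SH,(0,0,.036))],w,margin=.003)
ig=(render(s1,[(SH,(0,0,.036))],K,T,w.shape)>0).astype(np.uint8)
go("long_1",[.572,-.01,np.radians(-76)],[(LO,(0,0,.016))],w,ignore=ig)
go("long_2",[.453,-.309,np.radians(-134+180)],[(LO,(0,0,.016))],w)
go("short_2",[.523,-.357,np.radians(-126+180)],[(SH,(0,0,.016))],w)
go("stand",[.497,.36,np.radians(-20)],RAILS,white(im))
for t in["bottle","shaker","star_knob","collar","timer"]:
    d=[]
    for c in("scene",):
        q=ctrl.camera_params(c)["pose"]; l=ctrl.landmark_of(c,t)
        print(t,[(round(x["conf"],2),(q[:3,:3]@x["point"]+q[:3,3]).round(3)) for x in l[:2]])
E
```

```text
short_1 [0.5675 0.0048] 22.0 0.121
long_1 [ 0.5725 -0.0074] -75.0 0.064
long_2 [ 0.4543 -0.3101] 42.5 0.212
short_2 [ 0.5241 -0.3601] 54.4 0.077
stand [0.4941 0.3607] -21.1 0.33
bottle [(0.83, array([ 0.661, -0.077,  0.003])), (0.5, array([ 0.604, -0.382,  0.005]))]
shaker [(0.91, array([ 0.366, -0.311,  0.008]))]
star_knob []
collar [(0.8, array([0.48 , 0.082, 0.003])), (0.5, array([ 0.453, -0.376,  0.006]))]
timer [(0.83, array([ 0.604, -0.381,  0.003])), (0.64, array([0.611, 0.112, 0.005]))]
```

```bash
cat > plan.py <<'E'
import sys,json; from h import *
# usage: plan.py "x y z jawdeg grip" ... waypoints ; prints rows in calls of 10
def target(x,y,z,jaw,Rc):
    best=None
    for k in (0,180):
        a=np.radians(jaw+k); X=np.array([0,0,-1.]); Y=np.array([np.cos(a),np.sin(a),0]); M=np.stack([X,Y,np.cross(X,Y)],1)
        d=(R.from_matrix(Rc).inv()*R.from_matrix(M)).as_rotvec()
        if best is None or np.linalg.norm(d)<np.linalg.norm(best[1]): best=(M,d)
    return best[0],np.array([x,y,z])
if __name__=="__main__":
    T=tool(); Rc,p=T[:3,:3],T[:3,3]; o=ctrl.get_obs(); print("t",round(o["time_s"],2),"tcp",p.round(4),"jaw",np.degrees(np.arctan2(Rc[1,1],Rc[0,1])).round(1),"q6",round(o["q"][5],2),"open",round(o["opening"],2))
    rows=[]
    for a in sys.argv[1:]:
        x,y,z,j,g=map(float,a.split()); M,t=target(x,y,z,j,Rc)
        dv=(R.from_matrix(Rc).inv()*R.from_matrix(M)).as_rotvec(); n=max(1,int(np.ceil(max(np.linalg.norm(t-p)/.0495,np.degrees(np.linalg.norm(dv))/8.5))))
        for i in range(n):
            Ri=Rc@R.from_rotvec(dv*i/n).as_matrix(); s=Ri.T@((t-p)/n)
            rows.append([*np.degrees(dv/n).round(1),*s.round(4),g])
        Rc,p=M,t
    print(len(rows))
    for i in range(0,len(rows),10): print(json.dumps([float(v) if v else 0 for r in rows[i:i+10] for v in r]).replace(".0,",",").replace(" ",""))
E
python3 plan.py "0.524 -0.36 0.2 144.4 -0.3"
```

```text
t 0.85 tcp [ 0.2238 -0.5297  0.2313] jaw -67.1 q6 -0.21 open 1.0
7
[-4.5,0,0,0.0045,-0.0056,-0.0489,-0.3,-4.5,0,0,0.0045,-0.0018,-0.0492,-0.3,-4.5,0,0,0.0045,0.0021,-0.0492,-0.3,-4.5,0,0,0.0045,0.0059,-0.0489,-0.3,-4.5,0,0,0.0045,0.0098,-0.0483,-0.3,-4.5,0,0,0.0045,0.0135,-0.0474,-0.3,-4.5,0,0,0.0045,0.0172,-0.0462,-0.3]
```

>>> carry_out:
  motion: [-4.5, 0, 0, 0.0045, -0.0056, -0.0489, -0.3, -4.5, 0, 0, 0.0045, -0.0018, -0.0492, -0.3, -4.5, 0, 0, 0.0045, 0.0021, -0.0492, -0.3, -4.5, 0, 0, 0.0045, 0.0059, -0.0489, -0.3, -4.5, 0, 0, 0.0045, 0.0098, -0.0483, -0.3, -4.5, 0, 0, 0.0045, 0.0135, -0.0474, -0.3, -4.5, 0, 0, 0.0045, 0.0172, -0.0462, -0.3]

```text
time_s: 1.55
eef_pos: [0.5247, -0.3612, 0.2003]
eef_rot: [-0.328, -0.627, -0.324, 0.628]
wrist_force: [0.3, -1.6, 1.2]
opening: 0.654
```

```bash
cat > look.py <<'E'
import sys; from h import *
# look.py picname  name L z x y deg ...
im,K,T=shot("wrist",sys.argv[1]); w=wood(im); a=sys.argv[2:]
for i in range(0,len(a),6):
    n,L,z,x,y,d=a[i],*map(float,a[i+1:i+6]); r,e=fit(w,np.array([x,y,np.radians(d)]),[((L,.03,.02),(0,0,z))],K,T)
    print(n,r[:2].round(4),np.degrees(r[2]).round(1),e.round(3))
    h=cv2.convexHull(proj(box(r,(L,.03,.02),(0,0,z)),K,T).astype(np.float32)); cv2.polylines(im,[h.astype(int)],True,(0,0,255))
cv2.imwrite(f"pics/{sys.argv[1]}_f.png",im)
E
python3 look.py w1 short_2 .14 .016 .524 -.36 54.4 long_2 .18 .016 .454 -.31 43.5; python3 plan.py
```

```text
short_2 [ 0.5326 -0.3535] 54.1 0.14
long_2 [ 0.4598 -0.3073] 42.4 0.045
t 1.6 tcp [ 0.5302 -0.3561  0.1994] jaw -34.7 q6 -0.17 open 0.65
0
```

View pics/w1_f.png

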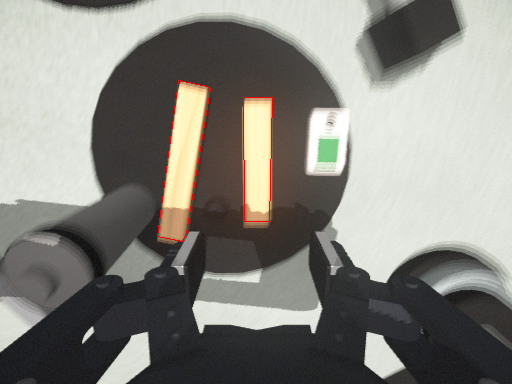

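The wrist picture shows short_2 at (258,160), long_2 at (183,163) left of it, the timer at (328,140) and the dim knob at (215,207). There is motion blur and a shadow, so I'll refit now that the arm is still.

```bash
sed -i 's/return ((f\[...,2\]-f\[...,0\]>35)&(f\[...,2\]>80))/return ((f[...,2]-f[...,0]>28)\&(f[...,2]>75))/' h.py; python3 look.py w2 short_2 .14 .016 .528 -.357 54.2 long_2 .18 .016 .457 -.309 42.5; python3 - <<'E'
import cv2; im=cv2.imread("pics/w2_f.png"); print(im[185:240:4,258].tolist(),im[195,200:230:6].tolist())
E
```

```text
short_2 [ 0.5256 -0.3589] 54.8 0.299
long_2 [ 0.4532 -0.3117] 42.0 0.044
[[196, 247, 255], [194, 247, 255], [196, 246, 255], [193, 247, 255], [194, 246, 255], [193, 245, 255], [191, 245, 255], [137, 192, 237], [117, 163, 214], [118, 165, 216], [119, 166, 216], [117, 163, 210], [118, 161, 210], [38, 46, 55]] [[60, 66, 77], [59, 65, 77], [58, 66, 81], [60, 67, 81], [59, 67, 82]]
```

View pics/w2_f.png

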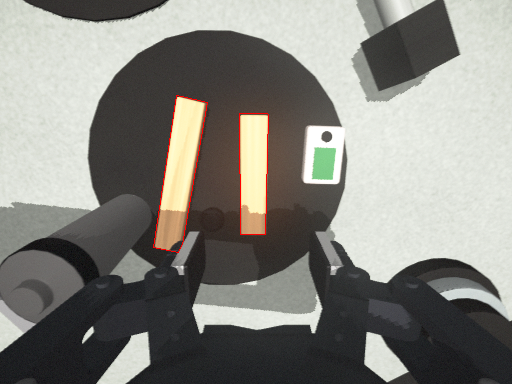

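```bash
python3 plan.py "0.5256 -0.3589 0.04 144.8 -0.3" "0.5256 -0.3589 0.011 144.8 -0.3"
```

```text
t 1.65 tcp [ 0.5273 -0.358   0.1994] jaw -34.9 q6 -0.17 open 0.65
5
[0.1,0,0,0.0399,-0.0004,0.0003,-0.3,0.1,0,0,0.0399,-0.0003,0.0004,-0.3,0.1,0,0,0.0399,-0.0003,0.0004,-0.3,0.1,0,0,0.0399,-0.0003,0.0004,-0.3,0,0,0,0.029,0,0,-0.3]
```

>>> carry_out:
  motion: [0.1, 0, 0, 0.04, -0.0004, 0.0003, -0.3, 0.1, 0, 0, 0.04, -0.0003, 0.0004, -0.3, 0, 0, 0, 0.04, -0.0003, 0.0004, -0.3, 0, 0, 0, 0.036, 0, 0, -0.3, 0, 0, 0, 0.02, 0, 0, -0.3, 0, 0, 0, 0.01, 0, 0, -0.3, 0, 0, 0, 0, 0, 0, -0.3]

```text
time_s: 2.35
eef_pos: [0.5288, -0.3606, 0.0094]
eef_rot: [0.33, 0.627, 0.323, -0.627]
wrist_force: [-0.8, 0.5, 1.0]
opening: 0.648
```

```bash
python3 plan.py
```

```text
t 2.35 tcp [ 0.5288 -0.3606  0.0094] jaw -34.9 q6 -0.17 open 0.65
0
```

>>> carry_out:
  motion: [0, 0, 0, 0, 0, 0, 1, 0, 0, 0, 0, 0, 0, 1, 0, 0, 0, 0, 0, 0, 1, 0, 0, 0, 0, 0, 0, 1]

```text
time_s: 2.75
eef_pos: [0.5309, -0.3632, 0.0144]
eef_rot: [0.333, 0.628, 0.321, -0.626]
wrist_force: [-0.2, 0.9, -1.0]
opening: 0.332
```

```bash
python3 plan.py "0.51 -0.33 0.2 144.8 1" "0.38 0.02 0.2 111 1" "0.4941 0.3607 0.23 69 1"
```

```text
t 2.75 tcp [ 0.5309 -0.3632  0.0144] jaw -35.0 q6 -0.17 open 0.33
20
[0.1,0.1,-0.2,-0.0466,-0.0083,-0.0035,1,0.1,0.1,-0.2,-0.0465,-0.0085,-0.0036,1,0.1,0.1,-0.2,-0.0465,-0.0087,-0.0037,1,0.1,0.1,-0.2,-0.0464,-0.0089,-0.0037,1,4.2,0,0,0,-0.0385,-0.0264,1,4.2,0,0,0,-0.0403,-0.0235,1,4.2,0,0,0,-0.042,-0.0204,1,4.2,0,0,0,-0.0433,-0.0173,1,4.2,0,0,0,-0.0445,-0.0141,1,4.2,0,0,0,-0.0454,-0.0107,1.0]
[4.2,0,0,0,-0.0461,-0.0074,1,4.2,0,0,0,-0.0465,-0.0039,1,5.3,0,0,-0.0038,-0.0346,-0.0286,1,5.3,0,0,-0.0038,-0.0371,-0.0253,1,5.3,0,0,-0.0038,-0.0393,-0.0218,1,5.3,0,0,-0.0038,-0.0411,-0.0181,1,5.3,0,0,-0.0037,-0.0426,-0.0143,1,5.3,0,0,-0.0038,-0.0437,-0.0103,1,5.3,0,0,-0.0038,-0.0445,-0.0063,1,5.3,0,0,-0.0038,-0.0449,-0.0022,1.0]
```

>>> carry_out:
  motion: [0, 0, 0, 0.003, -0.001, 0, -0.3, 0, 0, 0, 0.003, -0.001, 0, -0.3, 0, 0, 0, 0.002, 0, 0, -0.3, 0, 0, 0, 0.001, 0, 0, 1, 0, 0, 0, 0.001, 0, 0, 1, 0, 0, 0, 0.001, 0, 0, 1, 0, 0, 0, 0.001, 0, 0, 1]

```text
time_s: 3.45
eef_pos: [0.5309, -0.3635, 0.0062]
eef_rot: [0.334, 0.628, 0.32, -0.626]
wrist_force: [-4.4, 2.3, 9.1]
opening: 0.334
```

```bash
python3 plan.py "0.51 -0.33 0.2 144.8 1" "0.38 0.02 0.2 111 1" "0.4941 0.3607 0.23 69 1"
```

```text
t 3.45 tcp [ 0.5309 -0.3635  0.0062] jaw -34.9 q6 -0.17 open 0.33
20
[0.1,0.1,-0.3,-0.0487,-0.0081,-0.0036,1,0.1,0.1,-0.3,-0.0486,-0.0084,-0.0036,1,0.1,0.1,-0.3,-0.0486,-0.0086,-0.0037,1,0.1,0.1,-0.3,-0.0485,-0.0089,-0.0038,1,4.2,0,0,0,-0.0385,-0.0264,1,4.2,0,0,0,-0.0403,-0.0235,1,4.2,0,0,0,-0.042,-0.0204,1,4.2,0,0,0,-0.0433,-0.0173,1,4.2,0,0,0,-0.0445,-0.0141,1,4.2,0,0,0,-0.0454,-0.0107,1.0]
[4.2,0,0,0,-0.0461,-0.0074,1,4.2,0,0,0,-0.0465,-0.0039,1,5.3,0,0,-0.0038,-0.0346,-0.0286,1,5.3,0,0,-0.0038,-0.0371,-0.0253,1,5.3,0,0,-0.0038,-0.0393,-0.0218,1,5.3,0,0,-0.0038,-0.0411,-0.0181,1,5.3,0,0,-0.0037,-0.0426,-0.0143,1,5.3,0,0,-0.0038,-0.0437,-0.0103,1,5.3,0,0,-0.0038,-0.0445,-0.0063,1,5.3,0,0,-0.0038,-0.0449,-0.0022,1.0]
```

```bash
python3 plan.py "0.51 -0.33 0.2 144.8 1" "0.38 0.02 0.2 153 1" "0.494 0.361 0.23 159 1"; python3 - <<'E'
from h import *
im=cv2.imread("pics/top0.png"); p=ctrl.camera_params("top"); K,T=p["mtx"],p["pose"]
f=im.astype(int)
for th in (120,140,160):
    m=(f.min(2)>th).astype(np.uint8)
    r,e=fit(m,np.array([.494,.361,np.radians(-21)]),RAILS,K,T,margin=.006); print(th,r[:2].round(4),np.degrees(r[2]).round(2),e.round(3))
E
```

```text
t 3.45 tcp [ 0.5309 -0.3635  0.0062] jaw -34.9 q6 -0.17 open 0.33
20
[0.1,0.1,-0.3,-0.0487,-0.0081,-0.0036,1,0.1,0.1,-0.3,-0.0486,-0.0084,-0.0036,1,0.1,0.1,-0.3,-0.0486,-0.0086,-0.0037,1,0.1,0.1,-0.3,-0.0485,-0.0089,-0.0038,1,-1,0,0,0,-0.0385,-0.0264,1,-1,0,0,0,-0.038,-0.0271,1,-1,0,0,0,-0.0375,-0.0277,1,-1,0,0,0,-0.037,-0.0284,1,-1,0,0,0,-0.0365,-0.0291,1,-1,0,0,0,-0.036,-0.0297,1.0]
[-1,0,0,0,-0.0354,-0.0304,1,-1,0,0,0,-0.0349,-0.031,1,-0.7,0,0,-0.0038,-0.0067,-0.0444,1,-0.7,0,0,-0.0038,-0.0061,-0.0445,1,-0.7,0,0,-0.0037,-0.0055,-0.0446,1,-0.7,0,0,-0.0037,-0.0049,-0.0447,1,-0.7,0,0,-0.0037,-0.0043,-0.0447,1,-0.7,0,0,-0.0038,-0.0037,-0.0448,1,-0.7,0,0,-0.0037,-0.0031,-0.0448,1,-0.7,0,0,-0.0038,-0.0026,-0.0449,1.0]
120 [0.4955 0.364 ] -21.08 0.23
140 [0.4948 0.3604] -21.73 0.24
160 [0.4946 0.3612] -22.21 0.31
```

>>> carry_out:
  motion: [0, 0, -0.3, -0.048, -0.008, -0.0036, 1, 0, 0, -0.3, -0.048, -0.008, -0.0036, 1, 0, 0, -0.3, -0.048, -0.008, -0.0037, 1, 0, 0, -0.3, -0.048, -0.009, -0.0038, 1, -1, 0, 0, 0, -0.0385, -0.0264, 1, -1, 0, 0, 0, -0.038, -0.027, 1, -1, 0, 0, 0, -0.0375, -0.0277, 1, -1, 0, 0, 0, -0.037, -0.0284, 1, -1, 0, 0, 0, -0.0365, -0.029, 1, -1, 0, 0, 0, -0.036, -0.03, 1]

```text
time_s: 4.45
eef_pos: [0.4091, -0.0629, 0.2021]
eef_rot: [-0.356, -0.608, -0.359, 0.612]
wrist_force: [0.9, 1.2, -0.4]
opening: 0.336
```

>>> carry_out:
  motion: [-1, 0, 0, 0, -0.0354, -0.03, 1, -1, 0, 0, 0, -0.035, -0.031, 1, -0.7, 0, 0, -0.0038, -0.0067, -0.0444, 1, -0.7, 0, 0, -0.0038, -0.006, -0.0445, 1, -0.7, 0, 0, -0.0037, -0.0055, -0.0446, 1, -0.7, 0, 0, -0.0037, -0.0049, -0.0447, 1, -0.7, 0, 0, -0.0037, -0.0043, -0.0447, 1, -0.7, 0, 0, -0.0038, -0.0037, -0.0448, 1, 0, 0, 0, 0, 0, 0, 1, 0, 0, 0, 0, 0, 0, 1]

```text
time_s: 5.45
eef_pos: [0.4577, 0.2997, 0.2238]
eef_rot: [-0.392, -0.586, -0.394, 0.589]
wrist_force: [0.1, -0.8, -0.6]
opening: 0.332
```

```bash
python3 - <<'E'
from h import *
shot("wrist","w3")
E
python3 plan.py
```

```text
t 5.5 tcp [0.4577 0.2995 0.2239] jaw -22.5 q6 0.75 open 0.34
0
```

View pics/w3.png

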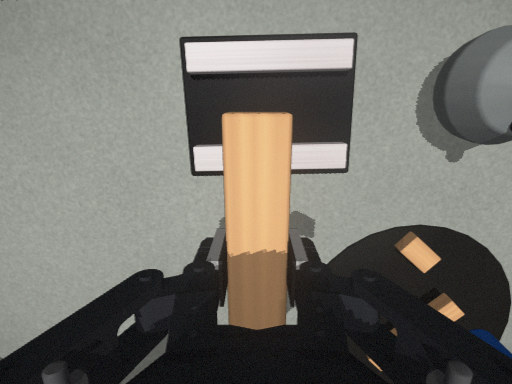

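The wrist view shows the stand clearly, with the rails at (270,55) and (270,157). The held slat lies across the lower rail at (257,215). I'll fit both.

```bash
cat > stand.py <<'E'
from h import *
import sys
def run(im,K,T,tl,zc=.0098,L=.14,tc=0.,init=(.4948,.3608,-21.5)):
    w=wood(im); f=im.astype(int); ig=cv2.dilate(w,np.ones((5,5)))
    # ignore only the big (held) blob
    for th in (150,180):
        m=(f.min(2)>th).astype(np.uint8)
        r,e=fit(m,np.array([init[0],init[1],np.radians(init[2])]),RAILS,K,T,ignore=ig,margin=.008); print("stand",th,r[:2].round(4),np.degrees(r[2]).round(2),e.round(3))
    zz=tl[:3,2]; a=np.arctan2(zz[1],zz[0]); c=tl[:3,3]+tl[:3,:3]@[-zc,0,tc]
    s,e=fit(w,np.array([c[0],c[1],a]),[((L,.03,.02),(0,0,c[2]))],K,T,margin=.01)
    d=tl[:3,:3].T@(np.array([s[0],s[1],c[2]])-tl[:3,3]); print("held in tool",d.round(4),"yaw off deg",np.degrees(s[2]-a).round(2),e.round(3))
    for rr,bx in((r,RAILS),(s,[((L,.03,.02),(0,0,c[2]))])):
        for dd,o in bx: cv2.polylines(im,[cv2.convexHull(proj(box(rr,dd,o),K,T).astype(np.float32)).astype(int)],True,(0,0,255))
    return im
if __name__=="__main__":
    im=cv2.imread("pics/w3.png"); p=ctrl.camera_params("wrist"); tl=tool()
    cv2.imwrite("pics/w3_f.png",run(im,p["mtx"],tl@p["hand_eye"],tl))
E
python3 stand.py
```

```text
stand 150 [0.4971 0.3587] -21.29 0.23
stand 180 [0.4964 0.3588] -21.27 0.171
held in tool [-0.0098  0.0006  0.0004] yaw off deg 0.03 0.228
```

View pics/w3_f.png

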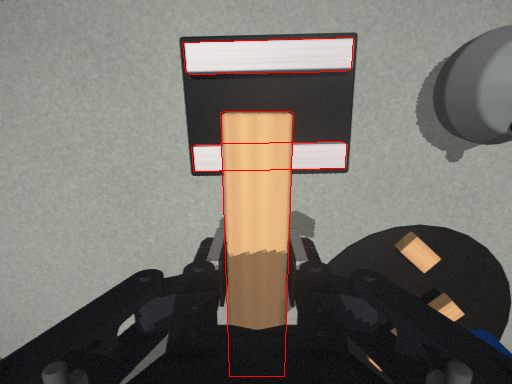

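```bash
python3 plan.py "0.5664 0.3318 0.12 158.7 1"  "0.5664 0.3318 0.06 158.7 1"
```

```text
t 5.5 tcp [0.4577 0.2995 0.2239] jaw -22.5 q6 0.75 open 0.34
6
[-0.3,0,0.1,0.0258,0.0221,-0.0179,1,-0.3,0,0.1,0.0259,0.0222,-0.0178,1,-0.3,0,0.1,0.0259,0.0223,-0.0176,1,-0.3,0,0.1,0.0259,0.0223,-0.0175,1,0,0,0,0.03,0,0,1,0,0,0,0.03,0,0,1.0]
```

>>> carry_out:
  motion: [-0.3, 0, 0.1, 0.0258, 0.022, -0.0179, 1, -0.3, 0, 0.1, 0.026, 0.022, -0.0178, 1, -0.3, 0, 0.1, 0.026, 0.0223, -0.0176, 1, -0.3, 0, 0.1, 0.026, 0.0223, -0.0175, 1, 0, 0, 0, 0.03, 0, 0, 1, 0, 0, 0, 0.025, 0, 0, 1, 0, 0, 0, 0, 0, 0, 1]

```text
time_s: 6.2
eef_pos: [0.5717, 0.3231, 0.0626]
eef_rot: [0.398, 0.587, 0.395, -0.584]
wrist_force: [-1.1, -0.6, -1.9]
opening: 0.335
```

```bash
python3 plan.py "0.5664 0.3318 0.033 158.7 1"
```

```text
t 6.2 tcp [0.5717 0.3231 0.0626] jaw -21.8 q6 0.72 open 0.33
1
[-0.5,0,-0.3,0.0295,-0.0084,-0.0061,1.0]
```

>>> carry_out:
  motion: [-0.3, 0, -0.1, 0.006, -0.006, -0.004, 1, -0.2, 0, -0.1, 0.004, -0.0025, -0.002, 1, 0, 0, 0, 0, 0, 0, 1]

```text
time_s: 6.5
eef_pos: [0.5668, 0.3307, 0.0552]
eef_rot: [0.399, 0.586, 0.397, -0.583]
wrist_force: [0.2, 0.1, -1.1]
opening: 0.333
```

```bash
python3 plan.py "0.5664 0.3318 0.033 158.7 1"
```

```text
t 6.5 tcp [0.5668 0.3307 0.0552] jaw -21.5 q6 0.72 open 0.33
1
[-0.2,-0.1,-0.2,0.0222,-0.0009,-0.0009,1.0]
```

>>> carry_out:
  motion: [-0.2, 0, -0.2, 0.008, -0.0005, -0.0005, 1, 0, 0, 0, 0.007, -0.0003, -0.0003, 1, 0, 0, 0, 0.004, 0, 0, 1, 0, 0, 0, 0.002, 0, 0, 1, 0, 0, 0, 0.001, 0, 0, 1]

```text
time_s: 7.0
eef_pos: [0.568, 0.3331, 0.0351]
eef_rot: [0.4, 0.586, 0.399, -0.581]
wrist_force: [-0.5, 0.3, -0.7]
opening: 0.338
```

```bash
python3 plan.py "0.5664 0.3318 0.032 158.7 1"
```

```text
t 7.0 tcp [0.568  0.3331 0.0351] jaw -21.2 q6 0.72 open 0.34
1
[0.1,-0.3,-0.3,0.0031,-0.0011,0.0018,1.0]
```

>>> carry_out:
  motion: [0, 0, 0, 0.001, -0.0011, 0.0018, 1, 0, 0, 0, 0.001, 0, 0, 1, 0, 0, 0, 0.001, 0, 0, 1]

```text
time_s: 7.3
eef_pos: [0.5664, 0.3318, 0.0322]
eef_rot: [0.4, 0.586, 0.399, -0.581]
wrist_force: [-1.7, 0.8, 4.9]
opening: 0.335
```

```bash
python3 plan.py "0.5664 0.3318 0.032 158.7 1"
```

```text
t 7.3 tcp [0.5664 0.3318 0.0322] jaw -21.2 q6 0.72 open 0.33
1
[0.1,-0.3,-0.3,0.0002,0,0,1.0]
```

>>> carry_out:
  motion: [0, 0, 0, 0, 0, 0, -0.3, 0, 0, 0, 0, 0, 0, -0.3, 0, 0, 0, 0, 0, 0, -0.3, 0, 0, 0, -0.03, 0, 0, -0.3, 0, 0, 0, -0.04, -0.02, 0, -0.3, 0, 0, 0, -0.05, -0.03, 0, -0.3, 0, 0, 0, -0.05, -0.025, 0.01, -0.3, 0, 0, 0, 0, 0, 0, -0.3, 0, 0, 0, 0, 0, 0, -0.3]

```text
time_s: 8.2
eef_pos: [0.4966, 0.348, 0.195]
eef_rot: [0.399, 0.586, 0.399, -0.581]
wrist_force: [-0.7, 0.0, -1.2]
opening: 0.656
```

```bash
cat > check.py <<'E'
import sys; from h import *
# check.py pic L z x y deg ... : stand rails (slats ignored) and slats, in stand frame (mm)
im,K,T=shot("wrist",sys.argv[1]); w=wood(im); f=im.astype(int)
st,e=fit((f.min(2)>165).astype(np.uint8),np.array([.4965,.359,np.radians(-21.3)]),RAILS,K,T,ignore=cv2.dilate(w,np.ones((5,5))),margin=.008)
print("stand",st[:2].round(4),np.degrees(st[2]).round(2),e.round(3))
C=[(st,RAILS)]; a=list(map(float,sys.argv[2:]))
for i in range(0,len(a),5):
    L,z,x,y,d=a[i:i+5]; b=[((L,.03,.02),(0,0,z))]; r,e=fit(w,np.array([x,y,np.radians(d)]),b,K,T); C.append((r,b))
    c,s=np.cos(st[2]),np.sin(st[2]); v=r[:2]-st[:2]
    print("slat",r[:2].round(4),np.degrees(r[2]).round(1),"err",e.round(3),"in stand mm",np.round([1e3*(c*v[0]+s*v[1]),1e3*(-s*v[0]+c*v[1])],1),np.degrees(r[2]-st[2]).round(1))
for rr,bx in C:
    for dd,o in bx: cv2.polylines(im,[cv2.convexHull(proj(box(rr,dd,o),K,T).astype(np.float32)).astype(int)],True,(0,0,255))
cv2.imwrite(f"pics/{sys.argv[1]}_f.png",im)
E
python3 check.py w4 .14 .042 .5664 .3318 68.7; python3 plan.py "0.5675 0.0048 0.20 112 -0.3"
```

```text
stand [0.4981 0.3587] -21.3 0.321
slat [0.5671 0.3309] 68.9 err 0.061 in stand mm [74.3 -0.8] 90.2
t 8.25 tcp [0.4972 0.3484 0.1955] jaw -21.2 q6 0.79 open 0.65
8
[5.8,-0.1,0,-0.0007,0.0238,0.0368,-0.3,5.8,-0.1,0,-0.0007,0.0274,0.0342,-0.3,5.8,-0.1,0,-0.0006,0.0307,0.0313,-0.3,5.8,-0.1,0,-0.0006,0.0338,0.028,-0.3,5.8,-0.1,0,-0.0006,0.0364,0.0244,-0.3,5.8,-0.1,0,-0.0006,0.0387,0.0206,-0.3,5.8,-0.1,0,-0.0006,0.0406,0.0165,-0.3,5.8,-0.1,0,-0.0006,0.0421,0.0123,-0.3]
```

View pics/w4_f.png

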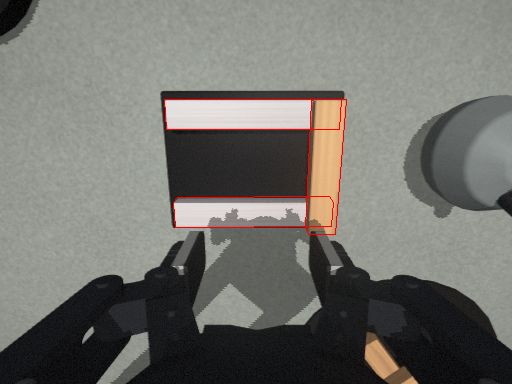

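The wrist view shows short_2 at (327,165), lying across both rails with its edges flush to the right-hand rail ends, and the left end still free. Next is short_1.

>>> carry_out:
  motion: [5.8, 0, 0, -0.0007, 0.0238, 0.0368, -0.3, 5.8, 0, 0, -0.0007, 0.0274, 0.0342, -0.3, 5.8, 0, 0, -0.0006, 0.0307, 0.0313, -0.3, 5.8, 0, 0, -0.0006, 0.0338, 0.028, -0.3, 5.8, 0, 0, -0.0006, 0.0364, 0.0244, -0.3, 5.8, 0, 0, -0.0006, 0.0387, 0.0206, -0.3, 5.8, 0, 0, -0.0006, 0.0406, 0.0165, -0.3, 5.8, 0, 0, 0, 0.03, 0.0123, -0.3, 0, 0, 0, 0, 0, 0, -0.3, 0, 0, 0, 0, 0, 0, -0.3]

```text
time_s: 9.25
eef_pos: [0.5579, -0.0006, 0.1827]
eef_rot: [-0.122, -0.691, -0.127, 0.701]
wrist_force: [0.0, 1.1, 0.4]
opening: 0.651
```

```bash
python3 look.py w5 short_1 .14 .036 .568 .004 22; python3 plan.py "0.568 0.004 0.06 112 -0.3" "0.568 0.004 0.03 112 -0.3"; python3 - <<'E'
import cv2;im=cv2.imread("pics/w5_f.png");cv2.imwrite("pics/w5_c.png",im[40:300,100:420])
E
```

```text
short_1 [0.5697 0.0037] 22.1 0.369
t 9.3 tcp [ 5.578e-01 -4.000e-04  1.826e-01] jaw -69.7 q6 1.0 open 0.65
4
[-0.6,0.2,0.2,0.0408,0.0002,-0.0042,-0.3,-0.6,0.2,0.2,0.0408,0.0001,-0.004,-0.3,-0.6,0.2,0.2,0.0409,0,-0.0039,-0.3,0,0,0,0.03,0,0,-0.3]
```

View pics/w5_c.png

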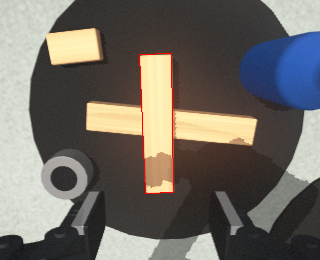

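The crop shows short_1 upright on top at (157,122) in the crop, long_1 under it, the bottle at right, and the offcut and collar at left. The fit outline matches.

>>> carry_out:
  motion: [-0.6, 0.2, 0.2, 0.041, 0.0002, -0.0045, -0.3, -0.6, 0.2, 0.2, 0.041, 0, -0.0045, -0.3, -0.6, 0.2, 0.2, 0.038, 0, -0.0045, -0.3, 0, 0, 0, 0.018, 0, 0, -0.3, 0, 0, 0, 0.008, 0, 0, -0.3, 0, 0, 0, 0, 0, 0, -0.3]

```text
time_s: 9.9
eef_pos: [0.5698, 0.012, 0.0306]
eef_rot: [-0.141, -0.693, -0.141, 0.693]
wrist_force: [0.2, 0.7, -0.0]
opening: 0.651
```

```bash
python3 plan.py "0.5697 0.0037 0.028 112.1 -0.3"
```

```text
t 9.9 tcp [0.5698 0.012  0.0306] jaw -67.0 q6 0.98 open 0.65
1
[0.9,0,0,0.0026,0.0076,0.0034,-0.3]
```

>>> carry_out:
  motion: [0.9, 0, 0, 0.002, 0.0076, 0.0034, -0.3, 0, 0, 0, 0.001, 0, 0, -0.3, 0, 0, 0, 0.0, 0, 0, 1, 0, 0, 0, 0.001, 0, 0, 1, 0, 0, 0, 0, 0, 0, 1, 0, 0, 0, 0.0, 0, 0, 1]

```text
time_s: 10.5
eef_pos: [0.5738, 0.003, 0.0322]
eef_rot: [0.137, 0.697, 0.134, -0.691]
wrist_force: [-1.5, -0.2, -0.6]
opening: 0.334
```

```bash
python3 plan.py  "0.555 0.01 0.1 115 1" "0.43 0.25 0.2 150 1"  "0.44 0.355 0.12 158.7 1"
```

```text
t 10.5 tcp [0.5738 0.003  0.0322] jaw -67.9 q6 0.98 open 0.33
11
[-1.4,-0.2,-0.1,-0.034,-0.0066,0.0071,1,-1.4,-0.2,-0.1,-0.034,-0.0069,0.0071,1,-5.8,0,0,-0.0167,-0.0451,0.002,1,-5.8,0,0,-0.0167,-0.045,-0.0026,1,-5.8,0,0,-0.0167,-0.0445,-0.0072,1,-5.8,0,0,-0.0167,-0.0436,-0.0117,1,-5.8,0,0,-0.0167,-0.0422,-0.016,1,-5.8,0,0,-0.0167,-0.0403,-0.0202,1,-2.9,0,0,0.0267,-0.0146,-0.032,1,-2.9,0,0,0.0267,-0.013,-0.0327,1.0]
[-2.9,0,0,0.0267,-0.0113,-0.0333,1.0]
```

>>> carry_out:
  motion: [0, 0, 0, 0.002, 0, 0.002, -0.3, 0, 0, 0, 0.002, 0, 0.002, -0.3, 0, 0, 0, 0.001, 0, 0, -0.3, 0, 0, 0, 0.001, 0, 0, 1, 0, 0, 0, 0.001, 0, 0, 1, 0, 0, 0, 0.001, 0, 0, 1, 0, 0, 0, 0.001, 0, 0, 1]

```text
time_s: 11.2
eef_pos: [0.5707, 0.0012, 0.0258]
eef_rot: [0.137, 0.697, 0.134, -0.691]
wrist_force: [-4.9, 0.1, 11.1]
opening: 0.341
```

```bash
python3 plan.py  "0.555 0.01 0.1 115 1" "0.43 0.25 0.2 150 1"  "0.42 0.34 0.2 158.7 1"
```

```text
t 11.2 tcp [0.5707 0.0012 0.0258] jaw -67.9 q6 0.98 open 0.34
10
[-1.4,-0.2,-0.2,-0.0372,-0.0068,0.0053,1,-1.4,-0.2,-0.2,-0.0371,-0.0071,0.0053,1,-5.8,0,0,-0.0167,-0.0451,0.002,1,-5.8,0,0,-0.0167,-0.045,-0.0026,1,-5.8,0,0,-0.0167,-0.0445,-0.0072,1,-5.8,0,0,-0.0167,-0.0436,-0.0117,1,-5.8,0,0,-0.0167,-0.0422,-0.016,1,-5.8,0,0,-0.0167,-0.0403,-0.0202,1,-4.4,0,0,0,-0.0268,-0.0365,1,-4.4,0,0,0,-0.024,-0.0384,1.0]
```

>>> carry_out:
  motion: [-1.4, -0.2, -0.2, -0.037, -0.0068, 0.0053, 1, -1.4, -0.2, -0.2, -0.037, -0.0071, 0.0053, 1, -5.8, 0, 0, -0.0167, -0.045, 0.002, 1, -5.8, 0, 0, -0.0167, -0.045, -0.0026, 1, -5.8, 0, 0, -0.0167, -0.0445, -0.0072, 1, -5.8, 0, 0, -0.0167, -0.0436, -0.0117, 1, -5.8, 0, 0, -0.0167, -0.0422, -0.016, 1, -5.8, 0, 0, -0.0167, -0.04, -0.02, 1, -4.4, 0, 0, 0, -0.0268, -0.03, 1, -4.4, 0, 0, 0, -0.01, -0.015, 1]

```text
time_s: 12.2
eef_pos: [0.4119, 0.3142, 0.2079]
eef_rot: [0.404, 0.581, 0.407, -0.578]
wrist_force: [-0.7, -1.0, -0.5]
opening: 0.337
```

>>> carry_out:
  motion: [0, 0, 0, 0, 0, 0, 1, 0, 0, 0, 0, 0, 0, 1]

```text
time_s: 12.4
eef_pos: [0.4107, 0.3165, 0.208]
eef_rot: [0.405, 0.58, 0.408, -0.577]
wrist_force: [0.4, -0.3, -0.9]
opening: 0.338
```

```bash
python3 - <<'E'
from stand import *
tl=tool(); im,K,T=shot("wrist","w6"); cv2.imwrite("pics/w6_f.png",run(im,K,T,tl,zc=.0102,init=(.497,.3588,-21.3)))
E
python3 plan.py "0.427 0.386 0.1 158.7 1" "0.427 0.386 0.055 158.7 1"
```

```text
stand 150 [0.4976 0.3583] -21.22 0.138
stand 180 [0.498  0.3581] -20.93 0.164
held in tool [-0.0102  0.0007 -0.0012] yaw off deg -0.07 0.226
t 12.45 tcp [0.4109 0.3162 0.2079] jaw -19.8 q6 0.77 open 0.33
4
[0.5,-0.1,0,0.0361,-0.0028,-0.0235,1,0.5,-0.1,0,0.0361,-0.003,-0.0235,1,0.5,-0.1,0,0.036,-0.0032,-0.0236,1,0,0,0,0.045,0,0,1.0]
```

View pics/w6_f.png

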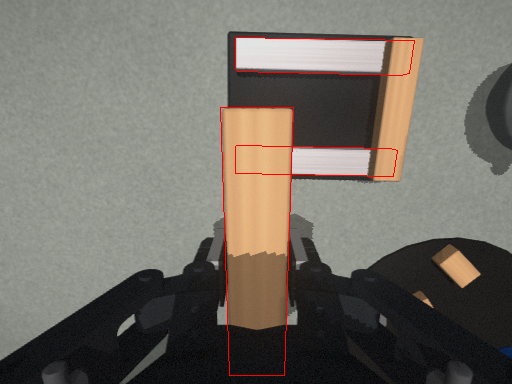

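Short_1 is held straight (257,215) and short_2 is undisturbed at (400,110). I'll place short_1 at the left rail ends.

>>> carry_out:
  motion: [0.5, 0, 0, 0.036, -0.0028, -0.023, 1, 0.5, 0, 0, 0.036, -0.003, -0.023, 1, 0.5, 0, 0, 0.036, -0.0032, -0.021, 1, 0, 0, 0, 0.035, 0, 0, 1, 0, 0, 0, 0.006, 0, 0, 1, 0, 0, 0, 0, 0, 0, 1]

```text
time_s: 13.05
eef_pos: [0.433, 0.3785, 0.0561]
eef_rot: [0.393, 0.59, 0.394, -0.585]
wrist_force: [-0.3, -0.3, 0.6]
opening: 0.336
```

```bash
python3 plan.py "0.427 0.3847 0.033 158.7 1"
```

```text
t 13.05 tcp [0.433  0.3785 0.0561] jaw -22.4 q6 0.9 open 0.34
1
[-1.1,-0.4,-0.2,0.0231,-0.008,-0.0033,1.0]
```

>>> carry_out:
  motion: [-0.6, -0.2, -0.1, 0.006, -0.005, -0.002, 1, -0.5, -0.2, 0, 0.006, -0.003, -0.001, 1, 0, 0, 0, 0.004, 0, 0, 1, 0, 0, 0, 0, 0, 0, 1]

```text
time_s: 13.45
eef_pos: [0.4299, 0.3846, 0.0443]
eef_rot: [0.399, 0.587, 0.398, -0.581]
wrist_force: [0.2, 0.4, -0.9]
opening: 0.337
```

```bash
python3 plan.py "0.427 0.3847 0.033 158.7 1"
```

```text
t 13.45 tcp [0.4299 0.3846 0.0443] jaw -21.4 q6 0.9 open 0.34
1
[-0.1,-0.3,-0.3,0.0113,-0.0027,0.0011,1.0]
```

>>> carry_out:
  motion: [0, -0.3, -0.3, 0.004, -0.0027, 0.001, 1, 0, 0, 0, 0.004, 0, 0, 1, 0, 0, 0, 0.002, 0, 0, 1, 0, 0, 0, 0.001, 0, 0, 1]

```text
time_s: 13.85
eef_pos: [0.4278, 0.3855, 0.0343]
eef_rot: [0.399, 0.585, 0.398, -0.583]
wrist_force: [-0.6, -0.0, -0.8]
opening: 0.341
```

```bash
python3 plan.py "0.427 0.3847 0.032 158.7 1"
```

```text
t 13.85 tcp [0.4278 0.3855 0.0343] jaw -21.4 q6 0.9 open 0.34
1
[-0.1,-0.1,-0.1,0.0023,-0.0005,0.001,1.0]
```

Within 1 mm. I'll set it down, release and check.

>>> carry_out:
  motion: [0, 0, 0, 0.001, -0.0005, 0.0008, 1, 0, 0, 0, 0.001, 0, 0, 1, 0, 0, 0, 0.001, 0, 0, 1, 0, 0, 0, 0, 0, 0, -0.3, 0, 0, 0, 0, 0, 0, -0.3, 0, 0, 0, 0, 0, 0, -0.3, 0, 0, 0, -0.03, 0, 0, -0.3, 0, 0, 0, -0.045, 0.01, 0, -0.3, 0, 0, 0, -0.05, 0.02, 0.015, -0.3, 0, 0, 0, -0.035, 0.02, 0.015, -0.3]

```text
time_s: 14.85
eef_pos: [0.4567, 0.3387, 0.1858]
eef_rot: [-0.399, -0.579, -0.4, 0.588]
wrist_force: [1.2, 0.3, 0.2]
opening: 0.648
```

>>> carry_out:
  motion: [0, 0, 0, 0, 0, 0, -0.3, 0, 0, 0, 0, 0, 0, -0.3]

```text
time_s: 15.05
eef_pos: [0.4616, 0.3381, 0.1923]
eef_rot: [-0.399, -0.584, -0.399, 0.584]
wrist_force: [-0.3, -0.5, -0.2]
opening: 0.65
```

```bash
python3 check.py w7 .14 .042 .567 .331 68.9 .14 .042 .427 .386 68.7; python3 plan.py "0.5725 -0.0074 0.20 15 -0.3"
```

```text
stand [0.4983 0.358 ] -20.82 0.141
slat [0.5671 0.3304] 69.1 err 0.061 in stand mm [74.1 -1.3] 89.9
slat [0.4282 0.3855] 68.6 err 0.051 in stand mm [-75.4   0.8] 89.4
t 15.1 tcp [0.4619 0.3383 0.1924] jaw -21.3 q6 0.8 open 0.65
8
[-4.5,0,0,-0.0009,0.0286,0.0352,-0.3,-4.5,0,0,-0.0009,0.0257,0.0374,-0.3,-4.5,0,0,-0.0009,0.0227,0.0393,-0.3,-4.5,0,0,-0.0009,0.0195,0.041,-0.3,-4.5,0,0,-0.0009,0.0162,0.0424,-0.3,-4.5,0,0,-0.0009,0.0128,0.0435,-0.3,-4.5,0,0,-0.0009,0.0093,0.0444,-0.3,-4.5,0,0,-0.0009,0.0057,0.045,-0.3]
```

View pics/w7_f.png

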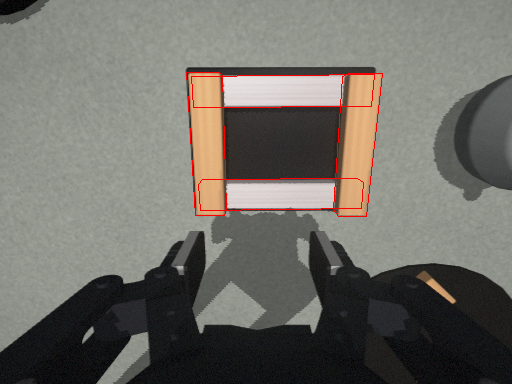

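Both short slats lie flush on the rails, at (207,145) and (358,145). They sit about 1 mm from the ideal. Now long_1.

>>> carry_out:
  motion: [-4.5, 0, 0, -0.0009, 0.0286, 0.0352, -0.3, -4.5, 0, 0, -0.0009, 0.0257, 0.0374, -0.3, -4.5, 0, 0, -0.0009, 0.0227, 0.0393, -0.3, -4.5, 0, 0, -0.0009, 0.0195, 0.041, -0.3, -4.5, 0, 0, -0.0009, 0.0162, 0.0424, -0.3, -4.5, 0, 0, -0.0009, 0.0128, 0.0435, -0.3, -4.5, 0, 0, -0.0009, 0.009, 0.0444, -0.3, -4.5, 0, 0, 0, 0.005, 0.03, -0.3, 0, 0, 0, 0, 0, 0, -0.3, 0, 0, 0, 0, 0, 0, -0.3]

```text
time_s: 16.1
eef_pos: [0.5656, 0.0037, 0.1799]
eef_rot: [0.56, 0.416, 0.575, -0.427]
wrist_force: [-0.6, 0.9, -0.2]
opening: 0.652
```

```bash
python3 look.py w8 long_1 .18 .016 .5725 -.0074 -75; python3 plan.py; python3 - <<'E'
from h import *
p=ctrl.camera_params("wrist"); T=tool()@p["hand_eye"]
for d in ctrl.landmark_of("wrist","bottle")[:1]: print("bottle",(T[:3,:3]@d["point"]+T[:3,3]).round(3),d["conf"])
E
```

```text
long_1 [ 0.5747 -0.0088] -75.2 0.158
t 16.15 tcp [0.5654 0.004  0.1798] jaw 16.8 q6 -0.49 open 0.65
0
bottle [ 0.661 -0.085  0.006] 0.69
```

View pics/w8_f.png

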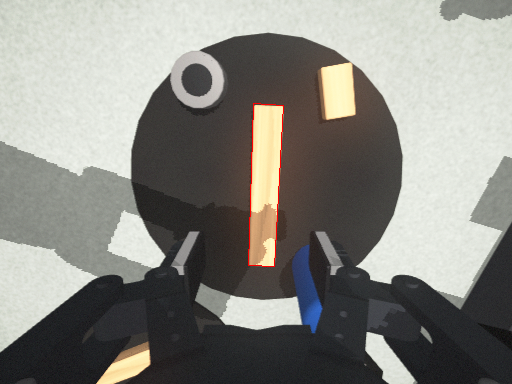

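The view shows long_1 at (266,185) with the fit outline on it, the bottle near the right finger at (307,285), the collar at (197,80) and the offcut at (337,92). I'll grasp it 15 mm off centre, away from the bottle.

```bash
python3 plan.py "0.5708 0.0057 0.05 14.8 -0.3" "0.5708 0.0057 0.01 14.8 -0.3"
```

```text
t 16.2 tcp [0.5655 0.0046 0.1803] jaw 16.9 q6 -0.49 open 0.65
4
[0.7,-0.2,0.5,0.0434,0.0029,0.0005,-0.3,0.7,-0.2,0.5,0.0434,0.0025,0.0004,-0.3,0.7,-0.2,0.5,0.0434,0.0022,0.0002,-0.3,0,0,0,0.04,0,0,-0.3]
```

>>> carry_out:
  motion: [0.7, -0.2, 0.5, 0.043, 0.003, 0.0005, -0.3, 0.7, -0.2, 0.5, 0.043, 0.002, 0.0004, -0.3, 0.7, -0.2, 0.5, 0.042, 0.001, 0, -0.3, 0, 0, 0, 0.022, 0, 0, -0.3, 0, 0, 0, 0.01, 0, 0, -0.3, 0, 0, 0, 0, 0, 0, -0.3]

```text
time_s: 16.8
eef_pos: [0.5693, 0.0154, 0.0165]
eef_rot: [0.564, 0.431, 0.56, -0.428]
wrist_force: [0.6, -0.3, 1.1]
opening: 0.647
```

```bash
python3 plan.py "0.5708 0.0057 0.008 14.8 -0.3"
```

```text
t 16.8 tcp [0.5693 0.0154 0.0165] jaw 15.2 q6 -0.45 open 0.65
1
[0.4,0.1,-0.3,0.0085,-0.0012,0.0098,-0.3]
```

>>> carry_out:
  motion: [0.4, 0, -0.3, 0.004, -0.0012, 0.008, -0.3, 0, 0, 0, 0.003, 0, 0.001, -0.3, 0, 0, 0, 0.002, 0, 0, -0.3, 0, 0, 0, 0.001, 0, 0, 1, 0, 0, 0, 0.001, 0, 0, 1, 0, 0, 0, 0.001, 0, 0, 1, 0, 0, 0, 0.001, 0, 0, 1]

```text
time_s: 17.5
eef_pos: [0.5753, 0.0059, 0.0104]
eef_rot: [0.564, 0.432, 0.557, -0.43]
wrist_force: [-4.5, 1.3, 9.6]
opening: 0.332
```

```bash
python3 plan.py "0.54 0.03 0.12 20 1" "0.45 0.20 0.22 50 1" "0.44 0.275 0.22 68.7 1"
```

```text
t 17.5 tcp [0.5753 0.0059 0.0104] jaw 14.8 q6 -0.45 open 0.33
11
[-1.7,0.1,-0.2,-0.0367,-0.009,-0.0105,1,-1.7,0.1,-0.2,-0.0366,-0.0088,-0.0109,1,-1.7,0.1,-0.2,-0.0366,-0.0085,-0.0112,1,-6,0,0,-0.02,-0.0053,-0.0381,1,-6,0,0,-0.02,-0.0013,-0.0384,1,-6,0,0,-0.02,0.0028,-0.0384,1,-6,0,0,-0.02,0.0067,-0.0379,1,-6,0,0,-0.02,0.0107,-0.037,1,-6.2,0,0,0,0.017,-0.0186,1,-6.2,0,0,0,0.0189,-0.0167,1.0]
[-6.2,0,0,0,0.0206,-0.0145,1.0]
```

>>> carry_out:
  motion: [-1.7, 0, -0.2, -0.036, -0.009, -0.0105, 1, -1.7, 0, -0.2, -0.036, -0.009, -0.011, 1, -1.7, 0, -0.2, -0.036, -0.0085, -0.011, 1, -6, 0, 0, -0.02, -0.0053, -0.038, 1, -6, 0, 0, -0.02, -0.0013, -0.0384, 1, -6, 0, 0, -0.02, 0.0028, -0.0384, 1, -6, 0, 0, -0.02, 0.0067, -0.038, 1, -6, 0, 0, -0.02, 0.0107, -0.037, 1, -6.2, 0, 0, 0, 0.017, -0.0186, 1, -6.2, 0, 0, 0, 0.013, -0.01, 1]

```text
time_s: 18.5
eef_pos: [0.4387, 0.2477, 0.2263]
eef_rot: [0.69, 0.16, 0.688, -0.162]
wrist_force: [0.3, -0.3, -0.7]
opening: 0.334
```

>>> carry_out:
  motion: [-6.2, 0, 0, 0, 0, 0, 1, 0, 0, 0, 0, 0, 0, 1, 0, 0, 0, 0, 0, 0, 1]

```text
time_s: 18.8
eef_pos: [0.4378, 0.2504, 0.2272]
eef_rot: [0.698, 0.12, 0.695, -0.121]
wrist_force: [0.2, 0.6, -0.8]
opening: 0.333
```

```bash
python3 - <<'E'
from stand import *
tl=tool(); im,K,T=shot("wrist","w9"); cv2.imwrite("pics/w9_f.png",run(im,K,T,tl,zc=.0056,L=.18,tc=.014,init=(.4975,.3585,-21.3)))
E
python3 plan.py
```

```text
stand 150 [0.498  0.3667] -21.41 0.243
stand 180 [0.4962 0.3617] -20.92 0.292
held in tool [-0.0056  0.0001  0.0149] yaw off deg -0.36 0.258
t 18.85 tcp [0.4378 0.2502 0.2271] jaw 70.3 q6 -0.94 open 0.33
0
```

View pics/w9_f.png

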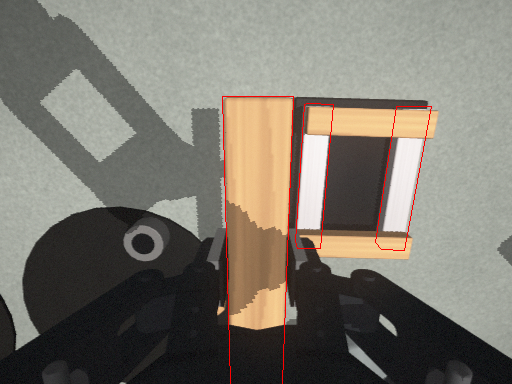

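Long_1 is held straight (258,210), with the crib to its right at (365,180). I'll place it on the near rail.

```bash
python3 plan.py "0.464 0.3124 0.13 68.7 1" "0.464 0.3124 0.085 68.7 1"
```

```text
t 18.85 tcp [0.4378 0.2502 0.2271] jaw 70.3 q6 -0.94 open 0.33
4
[0.5,0.1,0,0.0324,0.0225,0.0011,1,0.5,0.1,0,0.0324,0.0225,0.0009,1,0.5,0.1,0,0.0324,0.0225,0.0008,1,0,0,0,0.045,0,0,1.0]
```

>>> carry_out:
  motion: [0.5, 0, 0, 0.032, 0.0225, 0.001, 1, 0.5, 0, 0, 0.032, 0.0225, 0.001, 1, 0.5, 0, 0, 0.032, 0.019, 0.001, 1, 0, 0, 0, 0.03, 0, 0, 1, 0, 0, 0, 0.005, 0, 0, 1, 0, 0, 0, 0, 0, 0, 1]

```text
time_s: 19.45
eef_pos: [0.4682, 0.3081, 0.0939]
eef_rot: [0.697, 0.137, 0.691, -0.136]
wrist_force: [-0.1, 0.0, 0.5]
opening: 0.334
```

```bash
python3 plan.py "0.464 0.3124 0.0564 68.7 1"
```

```text
t 19.45 tcp [0.4682 0.3081 0.0939] jaw 67.7 q6 -0.81 open 0.33
1
[-1,0.5,-0.1,0.0375,0.0023,-0.0059,1.0]
```

>>> carry_out:
  motion: [-0.6, 0.3, 0, 0.012, 0.0015, -0.003, 1, -0.4, 0.2, 0, 0.01, 0.0008, -0.002, 1, 0, 0, 0, 0.006, 0, -0.001, 1, 0, 0, 0, 0.001, 0, 0, 1]

```text
time_s: 19.85
eef_pos: [0.4661, 0.3127, 0.0671]
eef_rot: [0.697, 0.133, 0.693, -0.129]
wrist_force: [-0.5, 0.2, -1.7]
opening: 0.337
```

```bash
python3 plan.py "0.464 0.3124 0.0564 68.7 1"
```

```text
t 19.85 tcp [0.4661 0.3127 0.0671] jaw 68.6 q6 -0.82 open 0.34
1
[-0.1,0.2,-0.4,0.0107,-0.0012,-0.0019,1.0]
```

>>> carry_out:
  motion: [0, 0.2, -0.3, 0.004, -0.001, -0.0018, 1, 0, 0, 0, 0.003, 0, 0, 1, 0, 0, 0, 0.001, 0, 0, 1, 0, 0, 0, 0.001, 0, 0, 1]

```text
time_s: 20.25
eef_pos: [0.4648, 0.3129, 0.0587]
eef_rot: [0.696, 0.132, 0.694, -0.13]
wrist_force: [-1.0, -0.5, -0.3]
opening: 0.333
```

```bash
python3 plan.py "0.464 0.3124 0.0564 68.7 1"; python3 -c "
from bench import ctrl;print(ctrl.get_obs()['wrist_force'])"
```

```text
t 20.25 tcp [0.4648 0.3129 0.0587] jaw 68.6 q6 -0.82 open 0.33
1
[-0.1,0.1,-0.2,0.0023,-0.0007,-0.0006,1.0]
[-1.00316907 -0.46413108 -0.29959992]
```

>>> carry_out:
  motion: [0, 0, 0, 0.001, -0.0007, -0.0005, 1, 0, 0, 0, 0.001, 0, 0, 1, 0, 0, 0, 0.001, 0, 0, 1, 0, 0, 0, 0.001, 0, 0, 1]

```text
time_s: 20.65
eef_pos: [0.4644, 0.3125, 0.0564]
eef_rot: [0.696, 0.132, 0.694, -0.13]
wrist_force: [-5.4, -3.4, 11.4]
opening: 0.334
```

```bash
python3 plan.py "0.464 0.3124 0.0564 68.7 1"
```

```text
t 20.65 tcp [0.4644 0.3125 0.0564] jaw 68.6 q6 -0.82 open 0.33
1
[-0.1,0.1,-0.2,0,-0.0002,-0.0003,1.0]
```

>>> carry_out:
  motion: [0, 0, 0, -0.001, 0, 0, 1, 0, 0, 0, 0, 0, 0, -0.3, 0, 0, 0, 0, 0, 0, -0.3, 0, 0, 0, 0, 0, 0, -0.3, 0, 0, 0, -0.03, 0, 0, -0.3, 0, 0, 0, -0.045, 0, -0.005, -0.3, 0, 0, 0, -0.05, 0.01, -0.01, -0.3, 0, 0, 0, -0.03, 0.01, -0.005, -0.3, 0, 0, 0, 0, 0, 0, -0.3, 0, 0, 0, 0, 0, 0, -0.3]

```text
time_s: 21.65
eef_pos: [0.4516, 0.3383, 0.2165]
eef_rot: [0.695, 0.132, 0.695, -0.131]
wrist_force: [-1.0, 0.3, 0.2]
opening: 0.65
```

```bash
python3 check.py w10 .18 .062 .4776 .3071 -21.3; python3 plan.py "0.42 0.1 0.22 100 -0.3" "0.487 -0.281 0.22 132 -0.3"
```

```text
stand [0.4988 0.3593] -18.82 0.619
slat [0.4776 0.3079] -21.8 err 0.2 in stand mm [ -3.5 -55.5] -3.0
t 21.7 tcp [0.4517 0.3384 0.2165] jaw 68.5 q6 -0.76 open 0.65
13
[-6.3,0,0,-0.0008,-0.0467,0.0115,-0.3,-6.3,0,0,-0.0008,-0.0477,0.0063,-0.3,-6.3,0,0,-0.0007,-0.0481,0.0011,-0.3,-6.3,0,0,-0.0007,-0.0479,-0.0042,-0.3,-6.3,0,0,-0.0007,-0.0472,-0.0094,-0.3,-4,0,0,0,-0.0484,0,-0.3,-4,0,0,0,-0.0482,-0.0034,-0.3,-4,0,0,0,-0.0479,-0.0068,-0.3,-4,0,0,0,-0.0473,-0.0101,-0.3,-4,0,0,0,-0.0465,-0.0134,-0.3]
[-4,0,0,0,-0.0454,-0.0166,-0.3,-4,0,0,0,-0.0442,-0.0197,-0.3,-4,0,0,0,-0.0427,-0.0227,-0.3]
```

The picture budget is used up. The fit puts long_1 at (.4776,.3079), within 1 mm of target, so I'll go on to long_2.

```bash
python3 plan.py "0.43 0.05 0.22 10 -0.3" "0.487 -0.281 0.215 -48 -0.3"
```

```text
t 21.7 tcp [0.4517 0.3384 0.2165] jaw 68.5 q6 -0.76 open 0.65
14
[8.4,0,0,-0.0006,-0.0395,0.0122,-0.3,8.4,0,0,-0.0005,-0.0373,0.0178,-0.3,8.4,0,0,-0.0005,-0.0343,0.023,-0.3,8.4,0,0,-0.0005,-0.0306,0.0278,-0.3,8.4,0,0,-0.0005,-0.0262,0.0319,-0.3,8.4,0,0,-0.0005,-0.0213,0.0354,-0.3,8.4,0,0,-0.0005,-0.0159,0.0381,-0.3,8.3,0,0,0.0007,-0.0002,0.048,-0.3,8.3,0,0,0.0007,0.0067,0.0475,-0.3,8.3,0,0,0.0007,0.0135,0.046,-0.3]
[8.3,0,0,0.0007,0.02,0.0436,-0.3,8.3,0,0,0.0007,0.0261,0.0403,-0.3,8.3,0,0,0.0007,0.0316,0.0361,-0.3,8.3,0,0,0.0007,0.0365,0.0312,-0.3]
```

>>> carry_out:
  motion: [8.4, 0, 0, -0.0006, -0.0395, 0.0122, -0.3, 8.4, 0, 0, -0.0005, -0.0373, 0.0178, -0.3, 8.4, 0, 0, -0.0005, -0.0343, 0.023, -0.3, 8.4, 0, 0, -0.0005, -0.0306, 0.0278, -0.3, 8.4, 0, 0, -0.0005, -0.026, 0.032, -0.3, 8.4, 0, 0, -0.0005, -0.0213, 0.0354, -0.3, 8.4, 0, 0, -0.0005, -0.016, 0.038, -0.3, 8.3, 0, 0, 0.0007, 0, 0.048, -0.3, 8.3, 0, 0, 0.0007, 0.0067, 0.0475, -0.3, 8.3, 0, 0, 0.0007, 0.0135, 0.046, -0.3]

```text
time_s: 22.7
eef_pos: [0.4342, -0.1042, 0.2]
eef_rot: [-0.413, -0.563, -0.425, 0.576]
wrist_force: [0.8, -0.1, 0.2]
opening: 0.649
```

>>> carry_out:
  motion: [8.3, 0, 0, 0.0007, 0.02, 0.0436, -0.3, 8.3, 0, 0, 0.0007, 0.026, 0.04, -0.3, 8.3, 0, 0, 0.0007, 0.0316, 0.036, -0.3, 8.3, 0, 0, 0, 0.025, 0.02, -0.3, 0, 0, 0, 0, 0, 0, -0.3, 0, 0, 0, 0, 0, 0, -0.3]

```text
time_s: 23.3
eef_pos: [0.4488, -0.2902, 0.1842]
eef_rot: [-0.219, -0.658, -0.238, 0.68]
wrist_force: [0.8, 1.0, -0.0]
opening: 0.65
```

```bash
python3 look.py w11 long_2 .18 .016 .4532 -.3117 42; python3 plan.py "0.4866 -0.2816 0.05 132 -0.3"  "0.4866 -0.2816 0.01 132 -0.3"; python3 - <<'E'
from h import *
p=ctrl.camera_params("wrist"); T=tool()@p["hand_eye"]
for d in ctrl.landmark_of("wrist","shaker")[:1]: print("shaker",(T[:3,:3]@d["point"]+T[:3,3]).round(3),d["conf"])
E
```

```text
long_2 [ 0.4536 -0.312 ] 41.9 0.262
t 23.35 tcp [ 0.4487 -0.2898  0.1841] jaw -52.3 q6 0.13 open 0.65
4
[-1.4,0.4,0.7,0.0442,0.0071,-0.0126,-0.3,-1.4,0.4,0.7,0.0444,0.0069,-0.0122,-0.3,-1.4,0.4,0.7,0.0446,0.0067,-0.0117,-0.3,0,0,0,0.04,0,0,-0.3]
shaker [ 0.371 -0.317  0.004] 0.9
```

>>> carry_out:
  motion: [-1.4, 0.4, 0.7, 0, 0.0105, -0.02, -0.3, -1.4, 0.4, 0.7, 0.01, 0.0105, -0.018, -0.3, -1.4, 0.4, 0.7, 0.042, 0, 0, -0.3, 0, 0, 0, 0.042, 0, 0, -0.3, 0, 0, 0, 0.03, 0, 0, -0.3, 0, 0, 0, 0.015, 0, 0, -0.3, 0, 0, 0, 0, 0, 0, -0.3]

```text
time_s: 24.1
eef_pos: [0.4944, -0.2709, 0.0414]
eef_rot: [0.262, 0.659, 0.26, -0.656]
wrist_force: [-0.7, 0.1, 0.2]
opening: 0.65
```

```bash
python3 plan.py "0.4866 -0.2816 0.008 132 -0.3"
```

```text
t 24.1 tcp [ 0.4944 -0.2709  0.0414] jaw -46.7 q6 0.1 open 0.65
1
[1.3,-0.2,-0.3,0.0333,0.0023,0.0132,-0.3]
```

>>> carry_out:
  motion: [1.3, -0.2, -0.3, 0.012, 0.002, 0.008, -0.3, 0, 0, 0, 0.012, 0, 0.005, -0.3, 0, 0, 0, 0.008, 0, 0, -0.3, 0, 0, 0, 0.002, 0, 0, -0.3]

```text
time_s: 24.5
eef_pos: [0.4873, -0.2814, 0.0078]
eef_rot: [0.255, 0.66, 0.253, -0.659]
wrist_force: [-0.4, -0.2, 0.0]
opening: 0.65
```

```bash
python3 plan.py "0.4866 -0.2816 0.006 132 -0.3"
```

```text
t 24.5 tcp [ 0.4873 -0.2814  0.0078] jaw -47.8 q6 0.1 open 0.65
1
[0.2,0,-0.2,0.0018,-0.0003,0.0007,-0.3]
```

>>> carry_out:
  motion: [0, 0, 0, 0.0005, 0, 0, 1, 0, 0, 0, 0.001, 0, 0, 1, 0, 0, 0, 0.001, 0, 0, 1, 0, 0, 0, 0.001, 0, 0, 1, 0, 0, 0, 0, 0, 0, 1]

```text
time_s: 25.0
eef_pos: [0.4883, -0.2824, 0.0075]
eef_rot: [0.256, 0.66, 0.253, -0.659]
wrist_force: [0.4, 0.2, -0.9]
opening: 0.336
```

```bash
python3 plan.py "0.487 -0.281 0.235 -47.8 1" "0.41 0.03 0.235 10 1" "0.45 0.29 0.24 68.7 1"
```

```text
t 25.0 tcp [ 0.4883 -0.2824  0.0075] jaw -47.9 q6 0.1 open 0.34
19
[0,0,-0.1,-0.0455,-0.0002,0,1,0,0,-0.1,-0.0455,-0.0002,0,1,0,0,-0.1,-0.0455,-0.0002,0,1,0,0,-0.1,-0.0455,-0.0003,0,1,0,0,-0.1,-0.0455,-0.0003,0,1,-8.3,0,0,0,-0.0403,-0.0217,1,-8.3,0,0,0,-0.0368,-0.0273,1,-8.3,0,0,0,-0.0325,-0.0323,1,-8.3,0,0,0,-0.0275,-0.0366,1,-8.3,0,0,0,-0.022,-0.0402,1.0]
[-8.3,0,0,0,-0.016,-0.0429,1,-8.3,0,0,0,-0.0096,-0.0447,1,-8.4,0,0,-0.0007,0.0121,-0.0356,1,-8.4,0,0,-0.0007,0.0171,-0.0334,1,-8.4,0,0,-0.0007,0.0218,-0.0306,1,-8.4,0,0,-0.0007,0.0261,-0.0271,1,-8.4,0,0,-0.0007,0.0297,-0.023,1,-8.4,0,0,-0.0007,0.0328,-0.0184,1,-8.4,0,0,-0.0007,0.0351,-0.0134,1.0]
```

>>> carry_out:
  motion: [0, 0, 0, -0.03, 0, 0, 1, 0, 0, 0, -0.046, 0, 0, 1, 0, 0, 0, -0.048, 0, 0, 1, 0, 0, 0, -0.048, 0, 0, 1, 0, 0, 0, -0.048, 0, 0, 1, -8.3, 0, 0, -0.006, -0.04, -0.0217, 1, -8.3, 0, 0, -0.001, -0.037, -0.0273, 1, -8.3, 0, 0, -0.001, -0.0325, -0.0323, 1, -8.3, 0, 0, -0.001, -0.0275, -0.0366, 1, -8.3, 0, 0, -0.001, -0.022, -0.04, 1]

```text
time_s: 26.0
eef_pos: [0.4315, -0.0589, 0.2485]
eef_rot: [0.481, 0.524, 0.471, -0.521]
wrist_force: [1.2, 1.6, -0.4]
opening: 0.335
```

>>> carry_out:
  motion: [-8.3, 0, 0, -0.001, -0.016, -0.043, 1, -8.3, 0, 0, -0.001, -0.0096, -0.0447, 1, -8.4, 0, 0, -0.002, 0.012, -0.0356, 1, -8.4, 0, 0, -0.002, 0.017, -0.0334, 1, -8.4, 0, 0, -0.002, 0.022, -0.0306, 1, -8.4, 0, 0, -0.001, 0.026, -0.027, 1, -8.4, 0, 0, -0.001, 0.03, -0.023, 1, -8.4, 0, 0, -0.001, 0.02, -0.01, 1, 0, 0, 0, 0, 0, 0, 1, 0, 0, 0, 0, 0, 0, 1]

```text
time_s: 27.0
eef_pos: [0.4275, 0.2564, 0.2607]
eef_rot: [0.698, 0.16, 0.68, -0.16]
wrist_force: [-0.2, -0.1, -1.4]
opening: 0.333
```

```bash
python3 - <<'E'
from stand import *
tl=tool(); im,K,T=shot("wrist","w12"); run(im,K,T,tl,zc=.0085,L=.18,tc=.0457,init=(.4975,.3585,-21.3))
w=wood(im)
for n,L,z,x,y,d in(("short_2",.14,.042,.567,.331,68.9),("long_1",.18,.062,.4776,.308,-21.6)):
    r,e=fit(w,np.array([x,y,np.radians(d)]),[((L,.03,.02),(0,0,z))],K,T,margin=.005); print(n,r[:2].round(4),np.degrees(r[2]).round(1),e.round(3))
E
python3 plan.py
```

```text
stand 150 [0.5035 0.3655] -20.94 0.038
stand 180 [0.4997 0.3614] -20.96 0.333
held in tool [-0.0085 -0.0005  0.047 ] yaw off deg -0.54 0.431
short_2 [0.5661 0.3316] 66.7 0.113
long_1 [0.4767 0.3082] -22.0 0.154
t 27.05 tcp [0.4276 0.2562 0.2608] jaw 63.9 q6 -0.8 open 0.34
0
```

```bash
python3 plan.py "0.4745 0.4264 0.13 68.5 1" "0.4745 0.4264 0.085 68.5 1"
```

```text
t 27.05 tcp [0.4276 0.2562 0.2608] jaw 63.9 q6 -0.8 open 0.34
6
[-0.9,0.3,-0.1,0.0262,0.0345,-0.0072,1,-0.9,0.3,-0.1,0.0262,0.0347,-0.0065,1,-0.9,0.3,-0.1,0.0262,0.0348,-0.0058,1,-0.9,0.3,-0.1,0.0262,0.0349,-0.0051,1,-0.9,0.3,-0.1,0.0262,0.035,-0.0044,1,0,0,0,0.045,0,0,1.0]
```

>>> carry_out:
  motion: [-0.9, 0.3, 0, 0.02, 0.0345, -0.007, 1, -0.9, 0.3, 0, 0.024, 0.035, -0.0065, 1, -0.9, 0.3, 0, 0.026, 0.035, -0.006, 1, -0.9, 0.3, 0, 0.026, 0.035, -0.005, 1, -0.9, 0.3, 0, 0.026, 0.028, -0.004, 1, 0, 0, 0, 0.025, 0, 0, 1, 0, 0, 0, 0, 0, 0, 1]

```text
time_s: 27.75
eef_pos: [0.4813, 0.4175, 0.1124]
eef_rot: [0.695, 0.143, 0.691, -0.138]
wrist_force: [0.0, -0.8, -1.2]
opening: 0.339
```

```bash
python3 plan.py "0.4745 0.4264 0.0535 68.5 1"
```

```text
t 27.75 tcp [0.4813 0.4175 0.1124] jaw 67.1 q6 -0.64 open 0.34
2
[-0.7,0.2,-0.2,0.0294,0.0026,-0.005,1,-0.7,0.2,-0.2,0.0294,0.0027,-0.0049,1.0]
```

>>> carry_out:
  motion: [-0.7, 0.2, -0.2, 0.018, 0.0026, -0.005, 1, -0.7, 0.2, -0.2, 0.016, 0.0025, -0.004, 1, 0, 0, 0, 0.01, 0, 0, 1, 0, 0, 0, 0.002, 0, 0, 1, 0, 0, 0, 0, 0, 0, 1]

```text
time_s: 28.25
eef_pos: [0.4789, 0.4228, 0.0695]
eef_rot: [0.695, 0.136, 0.693, -0.134]
wrist_force: [-0.2, 0.3, -0.4]
opening: 0.339
```

```bash
python3 plan.py "0.4745 0.4264 0.0535 68.5 1"
```

```text
t 28.25 tcp [0.4789 0.4228 0.0695] jaw 68.0 q6 -0.65 open 0.34
1
[-0.5,0.1,-0.2,0.016,0.0016,-0.0055,1.0]
```

>>> carry_out:
  motion: [-0.3, 0.1, -0.1, 0.004, 0.001, -0.004, 1, -0.2, 0, -0.1, 0.004, 0.0006, -0.0015, 1, 0, 0, 0, 0.002, 0, 0, 1, 0, 0, 0, 0, 0, 0, 1]

```text
time_s: 28.65
eef_pos: [0.4757, 0.4273, 0.0616]
eef_rot: [0.696, 0.133, 0.694, -0.131]
wrist_force: [-0.2, 0.4, -0.9]
opening: 0.336
```

```bash
python3 plan.py "0.4745 0.4264 0.0535 68.5 1"
```

```text
t 28.65 tcp [0.4757 0.4273 0.0616] jaw 68.5 q6 -0.65 open 0.34
1
[0,0.2,-0.2,0.0081,-0.0013,-0.0008,1.0]
```

>>> carry_out:
  motion: [0, 0.1, -0.1, 0.003, -0.0012, -0.0008, 1, 0, 0, 0, 0.002, 0, 0, 1, 0, 0, 0, 0.001, 0, 0, 1, 0, 0, 0, 0.001, 0, 0, 1]

```text
time_s: 29.05
eef_pos: [0.4747, 0.4267, 0.0545]
eef_rot: [0.695, 0.132, 0.694, -0.131]
wrist_force: [-0.1, -0.2, -0.1]
opening: 0.334
```

```bash
python3 plan.py "0.4745 0.4264 0.0535 68.5 1"
```

```text
t 29.05 tcp [0.4747 0.4267 0.0545] jaw 68.5 q6 -0.65 open 0.33
1
[0,0.1,-0.1,0.001,-0.0003,-0.0001,1.0]
```

>>> carry_out:
  motion: [0, 0, 0, 0.001, -0.0003, 0, 1, 0, 0, 0, 0.001, 0, 0, 1, 0, 0, 0, 0, 0, 0, 1, 0, 0, 0, 0, 0, 0, -0.3, 0, 0, 0, 0, 0, 0, -0.3, 0, 0, 0, 0, 0, 0, -0.3, 0, 0, 0, -0.03, 0, 0, -0.3, 0, 0, 0, -0.045, 0, -0.01, -0.3, 0, 0, 0, -0.05, -0.03, -0.02, -0.3, 0, 0, 0, -0.04, -0.04, -0.01, -0.3]

```text
time_s: 30.05
eef_pos: [0.4179, 0.3827, 0.2018]
eef_rot: [0.692, 0.13, 0.697, -0.134]
wrist_force: [0.5, -0.3, 0.8]
opening: 0.649
```

>>> carry_out:
  motion: [0, 0, 0, -0.03, 0, 0, -0.3, 0, 0, 0, 0, 0, 0, -0.3, 0, 0, 0, 0, 0, 0, -0.3]

```text
time_s: 30.35
eef_pos: [0.4173, 0.3817, 0.239]
eef_rot: [0.695, 0.132, 0.695, -0.132]
wrist_force: [-0.6, 0.3, 0.2]
opening: 0.646
```

```bash
python3 - <<'E'
from h import *
# crib: separate mask fits; each slat against the union of the other three (ignored)
def crib(im,K,T,tag):
    w=wood(im); P=dict(s2=[.567,.3306,68.9,.14,.042],s1=[.4282,.3855,68.6,.14,.042],l1=[.4776,.3079,-21.6,.18,.062],l2=[.5176,.4095,-21.5,.18,.062])
    mk={n:render(np.array([p[0],p[1],np.radians(p[2])]),[((p[3],.03,.02),(0,0,p[4]))],K,T,w.shape)>0 for n,p in P.items()}
    for n in P:
        p=P[n]; ig=np.any([mk[k] for k in mk if k!=n],0)
        if n[0]=="l": ig=ig&~mk[n]
        r,e=fit(w,np.array([p[0],p[1],np.radians(p[2])]),[((p[3],.03,.02),(0,0,p[4]))],K,T,ignore=ig.astype(np.uint8),margin=.008)
        v=r[:2]-[.4976,.3583]; a=np.radians(-21.3)
        print(tag,n,r[:2].round(4),np.degrees(r[2]).round(1),e.round(3),"stand mm",np.round([1e3*(np.cos(a)*v[0]+np.sin(a)*v[1]),1e3*(-np.sin(a)*v[0]+np.cos(a)*v[1])],1))
im,K,T=shot("wrist","end_w"); crib(im,K,T,"wrist")
im,K,T=shot("top","end_t"); crib(im,K,T,"top")
for c in("top","scene"):
  if c=="scene": shot(c,"end_s")
  q=ctrl.camera_params(c)["pose"]
  for t in["bottle","shaker","collar","offcut","timer","kettlebell","dumbbell","star_knob"]:
    print(c,t,[(round(x["conf"],2),(q[:3,:3]@x["point"]+q[:3,3]).round(3)) for x in ctrl.landmark_of(c,t)[:1]])
o=ctrl.get_obs(); print(o["time_s"],o["eef_pos"],o["opening"])
# change of the top picture away from arm
d=cv2.absdiff(cv2.imread("pics/top0.png"),im).max(2)
E
```

```text
wrist s2 [0.5683 0.3335] 68.6 0.037 stand mm [74.9  2.6]
wrist s1 [0.4293 0.3866] 68.4 0.037 stand mm [-73.9   1.5]
wrist l1 [0.4782 0.3075] -22.1 0.026 stand mm [  0.4 -54.4]
wrist l2 [0.518  0.4088] -22.1 0.221 stand mm [ 0.7 54.4]
top s2 [0.5671 0.3398] 69.1 0.046 stand mm [71.5  8. ]
top s1 [0.4283 0.3918] 66.7 0.173 stand mm [-76.8   6. ]
top l1 [0.4769 0.3094] -21.9 0.053 stand mm [ -1.5 -53.1]
top l2 [0.5227 0.4064] -21.9 0.204 stand mm [ 5.9 54. ]
top bottle []
top shaker []
top collar [(0.81, array([0.476, 0.081, 0.005]))]
top offcut [(0.36, array([0.429, 0.387, 0.044]))]
top timer [(0.51, array([ 0.605, -0.38 ,  0.004]))]
top kettlebell [(0.61, array([ 0.72 ,  0.287, -0.001]))]
top dumbbell [(0.9, array([ 0.732, -0.27 , -0.008]))]
top star_knob [(0.57, array([ 0.451, -0.376,  0.006]))]
scene bottle [(0.95, array([ 0.66 , -0.08 ,  0.006]))]
scene shaker [(0.92, array([ 0.365, -0.311,  0.005]))]
scene collar [(0.68, array([0.482, 0.086, 0.003]))]
scene offcut [(0.67, array([0.613, 0.109, 0.006]))]
scene timer [(0.59, array([ 0.602, -0.381,  0.007]))]
scene kettlebell [(0.58, array([ 0.718,  0.292, -0.002]))]
scene dumbbell [(0.97, array([ 0.734, -0.272,  0.002]))]
scene star_knob [(0.73, array([ 0.451, -0.377,  0.006]))]
31.3 [0.41742329 0.38174295 0.23855731] 0.6506633600284268
```

```bash
python3 -c "
from bench import ctrl; print(ctrl.hand_in())"
```

```text
the job is handed in; nothing more can be done
None
```

The crib is built and handed in at about 31 s of the 72 s allowed. I laid short_2 and then short_1 across the rail ends, then long_1 and long_2 across them, one above each rail.

**Crib:** the last wrist-camera fit put both long slats within about 1 mm and 1° of their ideal position. The short slats showed up to 2.6 mm off, but by then they were mostly covered. Before the long slats went on, they measured within about 1.5 mm.

**Check that disagreed:** the final top-camera fits were looser, up to about 8 mm for the covered short slats and 6 mm for long_2. I put that down to coarser pixels, the covered slats and possibly the arm in view, so I trusted the wrist fit.

**Other things:** in the last scene picture the bottle, shaker, collar, offcut and timer were within a few millimetres of where they started. The knob, kettlebell and dumbbell had no exact starting measurement, so those I could only confirm as present and plausible. The highest wrist force I saw was about 11 N.

**Not checked by eye:** I had used all 12 pictures by the time long_1 was on the crib. From then on, including the final check, I went by the numeric fits alone.

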